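Lay out the soil and seed exhibit

TASK

Set out the exhibit on the grey display board: lay the earth brick flat and centred on the wooden plinth with its long side along the plinth's long side, and stand the small steel tin centred on top of the brick. Stand the seed tube on its cap in the middle of the cork coaster, and stand the lidded jar on the board exactly midway between the plinth and the coaster. Never tip anything over, let go of everything at the end, and leave the bottle and the tub where they are.

Things in the scene. Friction and masses are not known exactly. Their poses are not given: they have to be found in the camera images.
- brick: Loose pressed-earth brick, red-brown, 105 long (its x) x 52 wide (its y) x 38 high mm, 0.25 to 0.5 kg, lying flat on the table at the robot's side of the board, its long side within about 40 degrees of the world x axis. Origin: centre of its underside, z up.
- tin: Loose closed round tin of bare steel, 44 mm diameter (42 below 18 mm height), 30 mm high, about 70 g, flat lid, standing upright. Origin: centre of its underside, z up.
- tube: Loose clear seed tube with large beans inside, standing upside down on its flat black screw cap: cap 34 mm diameter and 18 mm high at the bottom, above it the round tube of 26 mm diameter, narrowing to a dome over its last 13 mm, 140 mm high in all, about 90 g. The tube can be gripped anywhere from 20 to 125 mm above its foot. Origin: centre of the underside of the cap, z up.
- jar: Loose round white plastic jar with brown paper band and a black lid, 72 mm high; body 58 mm diameter up to 54 mm height, lid 60 mm diameter above that; about 180 g, standing upright. Origin: centre of its underside, z up.
- board: Fixed flat grey display board, 120 (its x) x 420 (its y) x 6 mm thick, lying on the table beyond the loose things, turned at most 12 degrees. It carries the plinth and the coaster, which sit 140 mm either side of its centre along its y (either one may be on either side), so the midpoint between plinth and coaster is the centre of the board. Origin: centre of its underside, at table height; its top is 6 mm above.
- plinth: Fixed pale wooden plinth, 80 (its x) x 120 (its y) x 20 mm high, on the board, turned up to 23 degrees relative to the board. Origin: centre of its underside, z up; its top is 20 mm above the origin, 26 mm above the table.
- coaster: Fixed round cork coaster, 80 mm diameter, 5 mm thick, on the board. Origin: centre of its underside; its top is 5 mm above the origin, 11 mm above the table.
- bottle: Bystander: loose amber bottle with orange cap, 66 mm diameter, 190 mm high, standing to the left of the work. Origin: centre of its underside.
- tub: Bystander: loose grey round tub with white lid, 116 mm diameter at the lid, 85 mm high, standing to the right of the work. Origin: centre of its underside.
There are look-alikes about, which are no part of the job. Of the things like the tube, leave any that is green; of the rest the smaller one is meant. Leave any pink look-alike of the jar alone.

How it is judged:
By the outcome, as a careful person would: the job done as asked, in the order asked, and still so for the second after the job is handed in, with the robot touching nothing.
It also fails if it takes over 112 s, if anything falls off the work surface, if the arm or the gripper's body presses on something with over 40 N, if the wrist force passes 120 N, or if a joint passes its speed limit or range.

ROBOT

A 7-joint arm with a two-finger parallel gripper is mounted at the origin on the work surface. World frame = base frame: x ahead of the robot, y to its left, z up, the work surface at z = 0. Lengths are in m, angles in degrees, forces in N, time in s.
With the tool pointing down it reaches from about 0.4 to 0.85 m from the base axis. Payload 4.5 kg.
Tool frame: the origin (TCP) lies at the very end of the fingers, on their centre line; the grasp point (between the pads) lies 19 mm behind it (grip_depth is the distance from the TCP to the grasp point, in m); z points along the fingers, y is the direction in which the jaws open and shut (so a half turn about z gives the same grasp; the last joint's range is limited). The gripper opens to 88 mm and grips with 3 to 60 N. Pads are 18 mm wide; open, the fingers measure 123 mm over their backs; the gripper's body (75 mm by 187 mm) begins 45 mm behind the grasp point.
Start: joints at [-67.85, 39.483, -11.15, 89.685, 9.013, 51.709, -12.324], TCP at [0.216, 0.587, 0.239] pointing down, gripper open.
Joint ranges: [-172.22, 172.22], [-26.19, 119.32], [-84.43, 86.54], [7.71, 146.69], [-57.33, 237.33], [2.42, 119.75], [-152.13, 152.13]. Speed limits (degrees/s): [147.25, 147.25, 180, 180, 180, 180, 180].

INTERFACE

Orientations are given as a 3x3 rotation matrix whose columns are the frame's x, y, z axes.
In Python, from plant import get_state, camera, camera_model, finish_job, grip_depth gives the robot as it stands. The module is installed in compiled form; this text tells all that it offers.
- The arm moves only by the tool step_arm, never from a script. Its argument "moves" is a list of rows, each a list of 5 numbers: the shift along the tool's x, y, z in m, then the turn about the tool's z in degrees, then the closure, from -1 (fully open) to 1 (shut), so that 0 is half open. In form: [[x, y, z, spin, hand], ...]. A call has 1 to 5 rows; each row shifts and turns the commanded pose from where the row before left it, along the tool's axes as they then stand; what a row does not reach is not made up. A row lasts 1/10 s, in which the tool goes at most 50 mm and 8.59 degrees, less where a joint would pass 70% of its speed; a pose out of reach is approached as far as the arm can. A call with a gripper value outside its range is refused whole. The fingers move at their own pace and stop on an object; the grip force is fixed at half the most. Time passes only in rows, so rows that do not move let the fingers close. It gives the time, the measured TCP pose, the force and the opening at its end, in the units of the state.
- get_state(): the state, without advancing time (a new reading comes with each control period).
- camera(name): name is "scene" or "side" or "wrist"; returns the picture (480x640x3 uint8, blue, green, red); there is no depth.
- camera_model(name): a dict with "camera_matrix" (3x3 intrinsics, pixels), "R" (3x3) and "t" (3): a world point X has camera coordinates R X + t; the wrist camera has in their place "tool_from_camera" (4x4, takes a point from camera to tool coordinates, whose origin is the TCP and whose axes are the flange's). Camera axes: x right, y down, z forward; pixel columns grow to the right and rows downward; lengths in m; the calibration is good to about 2 mm. A picture is of the moment at which its call begins: read the wrist's pose just before it. camera_model takes no time and is no camera call.
- finish_job(): hands the job in, once; it reports no verdict.
The state is a dict: "t": time; "joint_positions": joint angles; "dq": joint speeds; "tau": joint torques, N m; "position": TCP position; "tool_rot": TCP orientation; "contact_force": force on the tool from outside, world axes, zero at the start; "ft_torque": the same for the moment, N m; "gripper_width": finger opening in m.
Only numpy, scipy, OpenCV 4.12 (cv2) and the standard library are available. Lean on these libraries where they do the work, as an engineer would, in place of code of your own. Each camera call takes 0.05 s, during which the arm holds its last target. There are 200 camera calls.

## Working session

There is one attempt and no reset: what is moved stays moved. The work goes in short steps, Python scripts to look and compute and a tool call to move; the robot and the scene stay as the last step left them, time stands still between calls to the robot, and variables do not carry over. Pictures are saved under pics/ and viewed, about 12 in all and at most 16, crops included, and the job is handed in when it is done.

Besides the shell and the picture viewer there is one more tool, called after ">>>" as name(argument=value, ...), one argument or row to a line, values as JSON. step_arm: Moves the arm, as the interface text tells. Its arguments: {"type":"object","properties":{"moves":{"type":"array"}},"required":["moves"]}

```bash
mkdir -p pics
cat > h.py <<'E'
import numpy as np, cv2
from plant import get_state, camera, camera_model, finish_job, grip_depth
def ray(m,uv):
    K=m["camera_matrix"];R=np.array(m["R"]);t=np.array(m["t"])
    d=R.T@np.linalg.inv(K)@np.array([uv[0],uv[1],1.]);return -R.T@t,d
def onz(m,uv,z):
    c,d=ray(m,uv);return c+d*(z-c[2])/d[2]
def wristm(s=None):
    s=s or get_state();m=camera_model("wrist");T=np.array(m["tool_from_camera"])
    Rt=np.array(s["tool_rot"]);R=Rt@T[:3,:3];c=Rt@T[:3,3]+np.array(s["position"])
    return dict(camera_matrix=np.array(m["camera_matrix"]),R=R.T,t=-R.T@c)
def proj(m,X):
    p=np.array(m["R"])@np.array(X,float)+np.array(m["t"]);p=np.array(m["camera_matrix"])@p;return (p[:2]/p[2])
E
python3 - <<'E'
from h import *
np.set_printoptions(precision=4,suppress=True)
s=get_state();print(s,grip_depth)
for n in("scene","side"):
    m=camera_model(n);cv2.imwrite(f"pics/{n}0.png",camera(n));print(n,-np.array(m["R"]).T@m["t"],np.array(m["R"])[2],m["camera_matrix"][0])
print(camera_model("wrist"))
E
```

```text
{'t': 0.0, 'joint_positions': array([-67.8494,  39.5315, -11.1444,  89.7452,   9.0125,  51.7092,
       -12.3272]), 'dq': array([-0.0197, -0.0318, -0.0286, -0.1133,  0.1319,  0.0097, -0.0148]), 'tau': array([  0.0007, -52.7567,  -1.2673, -15.3426,  -0.0528,   0.0065,
         0.0002]), 'position': array([0.2158, 0.5859, 0.2379]), 'tool_rot': array([[-0.9384,  0.3455, -0.0005],
       [ 0.3455,  0.9384, -0.0017],
       [-0.0001, -0.0018, -1.    ]]), 'contact_force': array([ 0.35  , -0.1721,  0.1721]), 'ft_torque': array([ 0.0043,  0.    , -0.0112]), 'gripper_width': 0.08799290659837633} 0.0187
scene [1.1921 0.4727 0.5763] [-0.6984 -0.4755 -0.535 ] [463.8086   0.     324.4775]
side [ 0.0247 -0.7439  0.8878] [ 0.4047  0.5933 -0.6958] [490.7347   0.     319.063 ]
{'camera_matrix': array([[372.5158,   0.    , 316.6066],
       [  0.    , 372.5158, 237.2115],
       [  0.    ,   0.    ,   1.    ]]), 'tool_from_camera': array([[-0.0005, -0.9654, -0.2608,  0.0667],
       [ 1.    , -0.0005, -0.0001, -0.0002],
       [-0.    , -0.2608,  0.9654, -0.1454],
       [ 0.    ,  0.    ,  0.    ,  1.    ]])}
```

View pics/scene0.png

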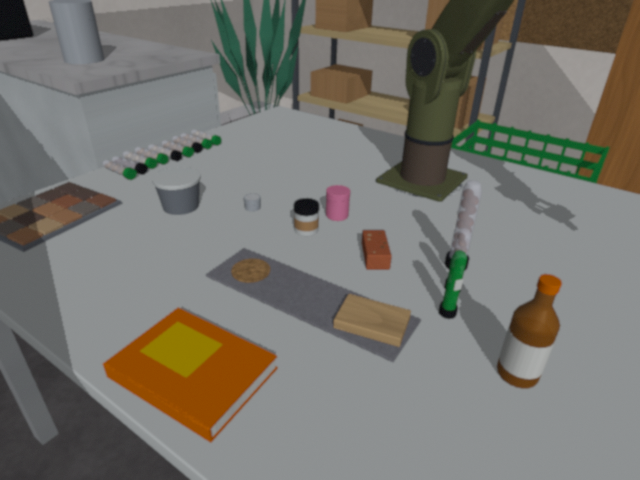

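View pics/side0.png

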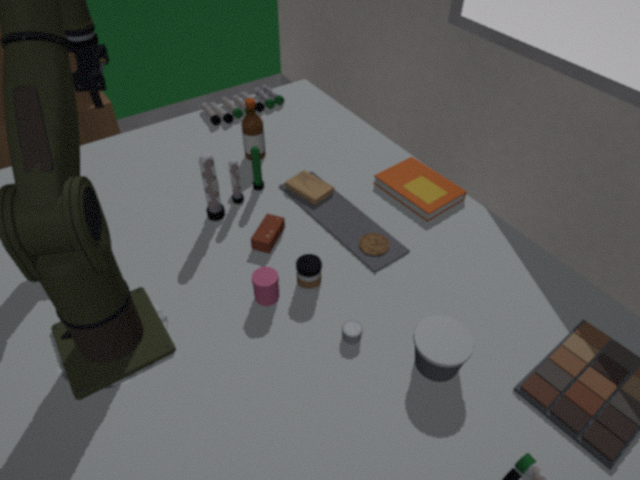

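The scene view shows the brick (376,250), jar (306,217), pink look-alike (338,203), tin (252,202), plinth (373,318) and coaster (250,270). The side view shows three tubes: a tall clear one (foot 215,213), a small clear one (foot 237,198) and a green one (258,186). The small clear tube at (236,183) fits the description. I'll measure next and confirm with a crop.

Run:
```python
from h import *
np.set_printoptions(precision=3,suppress=True)
a=camera_model("side");b=camera_model("scene")
for n,uv,z in [("talltube",(215,213),.0),("smalltube",(237,199),.0),("smalltop",(235,163),.14),("green",(258,186),0),("greentop",(256,149),.14),("jar lid",(309,263),.072),("pink top",(265,275),.07),("tin top",(352,327),.03),("coaster",(374,244),.011),("plinth",(310,186),.026),("tub top",(442,340),.085),("bottletop",(250,101),.19),("brick",(268,228),.038)]: print("side",n,onz(a,uv,z))
for n,uv,z in [("tall foot",(457,262),0),("green foot",(448,312),0),("jar lid",(306,206),.072),("tin top",(252,197),.03),("coaster",(250,270),.011),("plinth",(375,314),.026),("brick",(376,244),.038),("bottle foot",(522,372),0)]: print("scene",n,onz(b,uv,z))
A=cv2.imread("pics/side0.png");B=cv2.imread("pics/scene0.png")
c1=cv2.resize(A[130:290,180:400],None,fx=3.6,fy=3.6,interpolation=3)[:576,:792]
cv2.imwrite("pics/c1.png",c1)
```

```text
side talltube [0.361 0.257 0.   ]
side smalltube [0.438 0.278 0.   ]
side smalltop [0.436 0.251 0.14 ]
side green [ 0.517  0.297 -0.   ]
side greentop [0.513 0.278 0.14 ]
side jar lid [ 0.437 -0.1    0.072]
side pink top [ 0.336 -0.075  0.07 ]
side tin top [ 0.433 -0.273  0.03 ]
side coaster [ 0.642 -0.088  0.011]
side plinth [0.626 0.186 0.026]
side tub top [ 0.534 -0.425  0.085]
side bottletop [0.583 0.435 0.19 ]
side brick [0.434 0.087 0.038]
scene tall foot [0.343 0.245 0.   ]
scene green foot [0.51  0.293 0.   ]
scene jar lid [ 0.446 -0.089  0.072]
scene tin top [ 0.429 -0.273  0.03 ]
scene coaster [ 0.645 -0.082  0.011]
scene plinth [0.624 0.199 0.026]
scene brick [0.44  0.095 0.038]
scene bottle foot [0.576 0.447 0.   ]
```

View pics/c1.png

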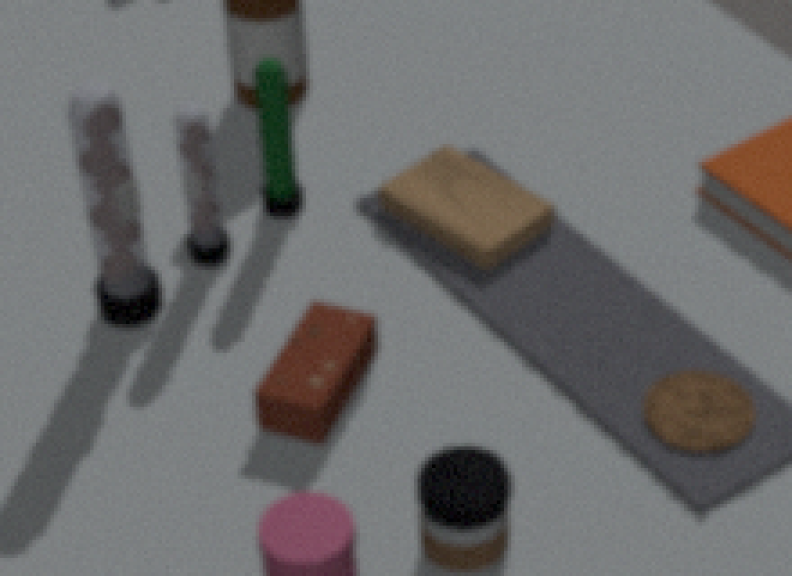

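The crop confirms the target: the small clear tube at (205,185), between the bigger clear one (110,200) and the green one (275,130). By triangulation its foot is near (0.437, 0.27). Next I'll move the wrist camera over the work for one overview.

```bash
cat >> h.py <<'E'
def plan(p,yaw,n,hand,start=None,k=5):
    """rows to bring TCP to p, tool-x world angle yaw (deg), tool down, from start=(pos,yaw) or the state"""
    if start is None:
        s=get_state();Rt=np.array(s["tool_rot"]);p0=np.array(s["position"]);y0=np.degrees(np.arctan2(Rt[1,0],Rt[0,0]))
    else: p0,y0=np.array(start[0],float),start[1]
    p=np.array(p,float);dy=(yaw-y0+180)%360-180;d=(p-p0)/n;rows=[]
    for i in range(n):
        a=np.radians(y0+dy*i/n);x=[np.cos(a),np.sin(a)];y=[np.sin(a),-np.cos(a)]
        rows.append([round(float(v),4) for v in (d[:2]@x,d[:2]@y,-d[2])]+[round(float(-dy/n),2),hand])
    for i in range(0,n,k): print(str(rows[i:i+k]).replace(" ",""))
    return (p,yaw)
E
python3 - <<'E'
from h import *
a=get_state()["tool_rot"];print(a[:,1])
plan([.47,.04,.30],180,15,-1)
E
```

```text
[ 0.34546215  0.93843128 -0.00162322]
[[-0.0285,-0.0283,-0.0041,-1.35,-1],[-0.0278,-0.029,-0.0041,-1.35,-1],[-0.0271,-0.0296,-0.0041,-1.35,-1],[-0.0264,-0.0302,-0.0041,-1.35,-1],[-0.0257,-0.0309,-0.0041,-1.35,-1]]
[[-0.025,-0.0314,-0.0041,-1.35,-1],[-0.0242,-0.032,-0.0041,-1.35,-1],[-0.0235,-0.0326,-0.0041,-1.35,-1],[-0.0227,-0.0331,-0.0041,-1.35,-1],[-0.0219,-0.0337,-0.0041,-1.35,-1]]
[[-0.0211,-0.0342,-0.0041,-1.35,-1],[-0.0203,-0.0346,-0.0041,-1.35,-1],[-0.0195,-0.0351,-0.0041,-1.35,-1],[-0.0186,-0.0356,-0.0041,-1.35,-1],[-0.0178,-0.036,-0.0041,-1.35,-1]]
```

>>> step_arm(
  moves=[
    [-0.0285,-0.0283,-0.004,-1.35,-1],
    [-0.028,-0.029,-0.004,-1.35,-1],
    [-0.027,-0.0295,-0.004,-1.35,-1],
    [-0.0265,-0.03,-0.004,-1.35,-1],
    [-0.0255,-0.031,-0.004,-1.35,-1],
  ],
)

```text
t: 0.6
position: [0.3012, 0.403, 0.2586]
tool_rot: [[-0.973, 0.232, -0.0], [0.232, 0.973, -0.001], [-0.0, -0.001, -1.0]]
contact_force: [0.2, -0.2, 0.5]
gripper_width: 0.088
```

>>> step_arm(
  moves=[
    [-0.025,-0.0315,-0.004,-1.35,-1],
    [-0.024,-0.032,-0.004,-1.35,-1],
    [-0.0235,-0.0325,-0.004,-1.35,-1],
    [-0.0225,-0.033,-0.004,-1.35,-1],
    [-0.022,-0.0335,-0.004,-1.35,-1],
  ],
)

```text
t: 1.1
position: [0.3856, 0.2214, 0.2787]
tool_rot: [[-0.993, 0.116, -0.0], [0.116, 0.993, -0.0], [0.0, -0.0, -1.0]]
contact_force: [1.3, -0.3, 0.4]
gripper_width: 0.0883
```

>>> step_arm(
  moves=[
    [-0.021,-0.034,-0.004,-1.35,-1],
    [-0.02,-0.0345,-0.004,-1.35,-1],
    [-0.0195,-0.035,-0.004,-1.35,-1],
    [-0.0185,-0.0355,-0.004,-1.35,-1],
    [-0.018,-0.036,-0.004,-1.35,-1],
  ],
)

```text
t: 1.6
position: [0.4701, 0.04, 0.2987]
tool_rot: [[-1.0, -0.002, -0.0], [-0.002, 1.0, 0.0], [0.0, 0.0, -1.0]]
contact_force: [0.1, 0.4, -0.3]
gripper_width: 0.0881
```

>>> step_arm(
  moves=[
    [0,0,0,0,-1],
    [0,0,0,0,-1],
  ],
)

```text
t: 1.8
position: [0.4699, 0.0409, 0.2984]
tool_rot: [[-1.0, 0.002, -0.001], [0.002, 1.0, 0.0], [0.001, 0.0, -1.0]]
contact_force: [-1.1, 0.9, 0.7]
gripper_width: 0.0882
```

Run:
```python
from h import *
s=get_state();print(s["t"],s["position"],s["joint_positions"],s["contact_force"]);print(s["tool_rot"])
import pickle;pickle.dump(s,open("s1.pkl","wb"))
cv2.imwrite("pics/w1.png",camera("wrist"))
```

```text
1.8 [0.46985928 0.04086424 0.29840697] [  3.01434871  24.06511881 -19.85829677 110.27436522  10.80074047
  47.48582101  67.29021   ] [-1.12780173  0.91584156  0.69696337]
[[-9.99997513e-01  2.12802667e-03 -6.66962329e-04]
 [ 2.12787675e-03  9.99997711e-01  2.25404906e-04]
 [ 6.67440469e-04  2.23985131e-04 -9.99999752e-01]]
```

View pics/w1.png

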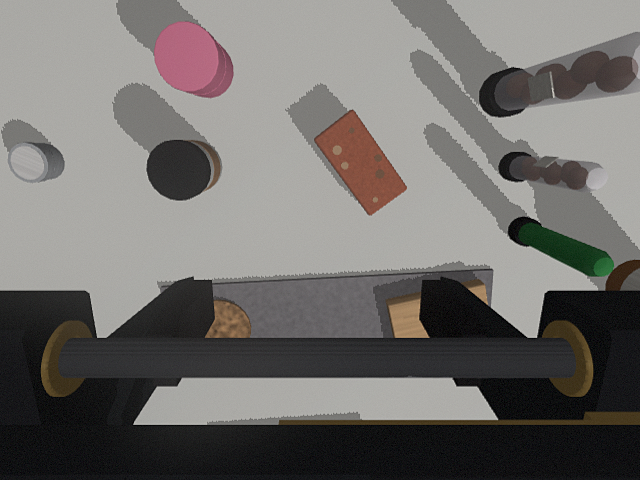

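The overview shows the brick top corners at (353,110), (315,140), (371,215) and (406,187), the jar lid at (180,169), the tin lid at (28,161) and the small tube's cap at (515,165) with its dome at (597,178). The gripper hides part of the board.

Run:
```python
from h import *
import pickle;np.set_printoptions(precision=4,suppress=True)
m=wristm(pickle.load(open("s1.pkl","rb")))
C=np.array([onz(m,u,.038)[:2] for u in [(353,110),(315,140),(371,215),(406,187)]])
print("brick",C.mean(0),[np.linalg.norm(C[i]-C[i-1]) for i in range(4)],[np.degrees(np.arctan2(*(C[i]-C[j])[::-1])) for i,j in [(2,1),(3,0)]])
print("jar",onz(m,(180,169.5),.072),onz(m,(212,169),.072),onz(m,(148,169),.072)); print("tin",onz(m,(28,161.5),.03),"tin edges",onz(m,(9,161),.03),onz(m,(48,161),.03))
print("tube foot",onz(m,(513,166),.0),onz(m,(517,165),.018),"dome",onz(m,(599,178),.134))
a=camera_model("side");f=lambda u:(180+u[0]/3.6,130+u[1]/3.6)
P=np.array([onz(a,f(u),.026)[:2] for u in[(383,190),(447,148),(553,210),(487,257)]])
print("plinth",P.mean(0),P,[np.linalg.norm(P[i]-P[i-1]) for i in range(4)])
print([np.degrees(np.arctan2(*(P[i]-P[j])[::-1])) for i,j in [(0,3),(1,2)]])
B=np.array([onz(a,f(u),.006)[:2] for u in[(358,203),(475,150),(703,513)]]);print("board",B,np.degrees(np.arctan2(*(B[0]-B[2])[::-1])))
```

```text
brick [0.4316 0.0892] [np.float64(0.0994450248797985), np.float64(0.04943412792663272), np.float64(0.10173784833404514), np.float64(0.048261977259402476)] [np.float64(37.46584299041046), np.float64(36.7650902230235)]
jar [ 0.434  -0.0938  0.072 ] [ 0.4336 -0.0623  0.072 ] [ 0.4334 -0.1253  0.072 ]
tin [ 0.4284 -0.2739  0.03  ] tin edges [ 0.4278 -0.2945  0.03  ] [ 0.4279 -0.252   0.03  ]
tube foot [0.4369 0.2713 0.    ] [0.4344 0.2663 0.018 ] dome [0.4367 0.2741 0.134 ]
plinth [0.626  0.1876] [[0.5775 0.2353]
 [0.6502 0.2546]
 [0.6757 0.1401]
 [0.6006 0.1206]] [np.float64(0.11706489670242876), np.float64(0.0752173894623788), np.float64(0.11730435819357497), np.float64(0.07765418429654601)]
[np.float64(101.3559597523451), np.float64(102.55435434964009)]
board [[ 0.5647  0.2545]
 [ 0.6828  0.2625]
 [ 0.5866 -0.1627]] 93.01435355229714
```

>>> step_arm(
  moves=[
    [-0.047,0,0.01,0,-1],
    [-0.047,0,0.01,0,-1],
    [-0.047,0,0.01,0,-1],
    [-0.047,0,0.01,0,-1],
    [-0.047,0,0.01,0,-1],
  ],
)

```text
t: 2.35
position: [0.7059, 0.0446, 0.248]
tool_rot: [[-1.0, -0.004, -0.001], [-0.004, 1.0, 0.001], [0.001, 0.001, -1.0]]
contact_force: [0.2, -0.2, -0.0]
gripper_width: 0.0885
```

>>> step_arm(
  moves=[
    [0,0,0,0,-1],
    [0,0,0,0,-1],
  ],
)

```text
t: 2.55
position: [0.7041, 0.0443, 0.2469]
tool_rot: [[-1.0, -0.003, -0.003], [-0.003, 1.0, 0.001], [0.003, 0.001, -1.0]]
contact_force: [0.0, 0.0, 0.8]
gripper_width: 0.0884
```

Run:
```python
from h import *
s=get_state();print(s["t"],s["position"],s["joint_positions"])
import pickle;pickle.dump(s,open("s2.pkl","wb"))
w=camera("wrist");cv2.imwrite("pics/w2.png",w);cv2.imwrite("pics/w2c.png",cv2.resize(w[60:360,120:520],(800,600),interpolation=3))
```

```text
2.55 [0.70408119 0.04428555 0.24692757] [  0.62372513  46.34807894 -17.03173647  72.72814016  13.64233679
  63.04226252  72.55675294]
```

View pics/w2c.png

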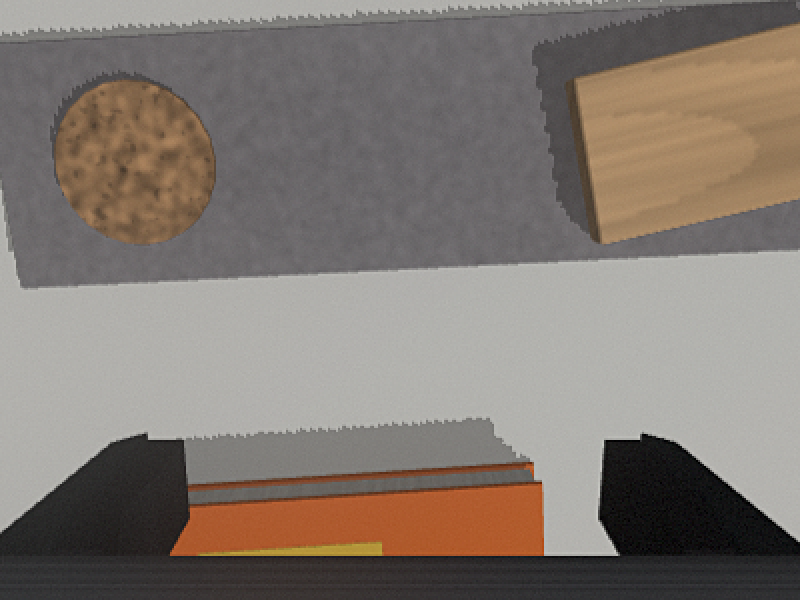

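A clear view: the coaster is at crop (135,162), and the plinth's left top edge runs from (575,80) to (602,243). I'll rectify the full image to each top plane and fit there.

Run:
```python
from h import *
import pickle;np.set_printoptions(precision=4,suppress=True)
m=wristm(pickle.load(open("s2.pkl","rb")));w=cv2.imread("pics/w2.png")
def rect(z,x0,y0,S=2000,n=(600,1000)): # rectified patch: row=x, col=y
    src=np.float32([proj(m,(x0+i/S,y0+j/S,z)) for i,j in[(0,0),(0,n[1]),(n[0],n[1]),(n[0],0)]])
    H=cv2.getPerspectiveTransform(src,np.float32([(0,0),(n[1],0),(n[1],n[0]),(0,n[0])]))
    return cv2.warpPerspective(w,H,(n[1],n[0]))
for nm,z,y0 in(("plinth",.026,.05),("coaster",.011,-.2)):
    r=rect(z,.52,y0,n=(360,500));h=cv2.cvtColor(r,cv2.COLOR_BGR2HSV)
    k=((h[...,0]>5)&(h[...,0]<25)&(h[...,1]>70)&(h[...,2]>(115 if nm=="plinth" else 50))).astype(np.uint8)
    k=cv2.morphologyEx(k,cv2.MORPH_OPEN,np.ones((7,7)));k=cv2.morphologyEx(k,cv2.MORPH_CLOSE,np.ones((15,15)))
    c=max(cv2.findContours(k,0,1)[0],key=cv2.contourArea)
    q=cv2.minAreaRect(c);print(nm,"x",.52+q[0][1]/2000,"y",y0+q[0][0]/2000,np.array(q[1])/2,q[2],(.52+(cv2.boxPoints(q)[:,1])/2000),y0+cv2.boxPoints(q)[:,0]/2000)
    if nm=="coaster": e=cv2.fitEllipse(c);print(.52+e[0][1]/2000,y0+e[0][0]/2000,np.array(e[1])/2)
    cv2.drawContours(r,[c],-1,(0,255,0),1);cv2.imwrite(f"pics/r_{nm}.png",r)
f=lambda u:(120+u[0]/2,60+u[1]/2)
B=[onz(m,f(u),.006)[:2] for u in[(0,42),(800,2),(22,288),(800,250)]];print(B)
for i,j in((0,1),(2,3)):print(np.degrees(np.arctan2(*(B[j]-B[i])[::-1])))
a,b=cv2.imread("pics/r_plinth.png"),cv2.imread("pics/r_coaster.png");cv2.imwrite("pics/rr.png",cv2.resize(np.vstack([a,b]),None,fx=.83,fy=.83))
```

```text
plinth x 0.6272932586669921 y 0.19409185791015626 [ 79.1172 118.4643] 76.55138397216797 [0.6026 0.575  0.652  0.6795] [0.1273 0.2425 0.2609 0.1457]
coaster x 0.64175 y -0.08425 [78.5 78.5] 90.0 [0.6025 0.6025 0.681  0.681 ] [-0.1235 -0.045  -0.045  -0.1235]
0.6417643585205078 -0.08422067260742189 [78.3653 78.8889]
[array([ 0.5854, -0.1458]), array([0.5665, 0.238 ]), array([ 0.7054, -0.1502]), array([0.6845, 0.255 ])]
92.81788995925322
92.95825231628238
```

View pics/rr.png

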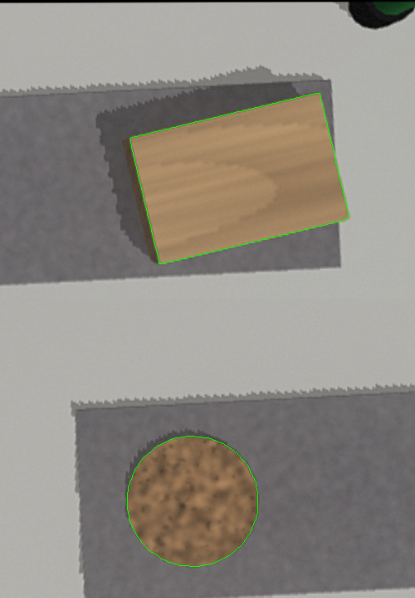

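Plinth (0.6273, 0.1941) with its long axis at 103.4°, coaster (0.6418, −0.0842), and the midpoint (0.6345, 0.055). The centres are 0.279 m apart against a nominal 0.280. Next I'll pick up the brick.

Run:
```python
from h import *
plan([.4316,.0892,.09],217,10,-1)
```

```text
[[0.0272,0.0046,0.0158,-3.68,-1],[0.0268,0.0063,0.0158,-3.68,-1],[0.0264,0.0081,0.0158,-3.68,-1],[0.0258,0.0097,0.0158,-3.68,-1],[0.0251,0.0114,0.0158,-3.68,-1]]
[[0.0243,0.013,0.0158,-3.68,-1],[0.0235,0.0145,0.0158,-3.68,-1],[0.0225,0.016,0.0158,-3.68,-1],[0.0214,0.0174,0.0158,-3.68,-1],[0.0202,0.0187,0.0158,-3.68,-1]]
```

>>> step_arm(
  moves=[
    [0.0272,0.0046,0.0158,-3.68,-1],
    [0.0268,0.0063,0.0158,-3.68,-1],
    [0.0264,0.0081,0.0158,-3.68,-1],
    [0.0258,0.0097,0.0158,-3.68,-1],
    [0.0251,0.0114,0.0158,-3.68,-1],
  ],
)

```text
t: 3.1
position: [0.5664, 0.0656, 0.171]
tool_rot: [[-0.947, -0.32, 0.001], [-0.32, 0.947, 0.0], [-0.001, -0.0, -1.0]]
contact_force: [1.0, -0.2, -0.4]
gripper_width: 0.0882
```

>>> step_arm(
  moves=[
    [0.0243,0.013,0.0158,-3.68,-1],
    [0.0235,0.0145,0.0158,-3.68,-1],
    [0.0225,0.016,0.0158,-3.68,-1],
    [0.0214,0.0174,0.0158,-3.68,-1],
    [0.0202,0.0187,0.0158,-3.68,-1],
  ],
)

```text
t: 3.6
position: [0.431, 0.0885, 0.0922]
tool_rot: [[-0.799, -0.602, 0.001], [-0.602, 0.799, 0.002], [-0.002, 0.001, -1.0]]
contact_force: [-0.0, 0.3, -0.7]
gripper_width: 0.0881
```

>>> step_arm(
  moves=[
    [0,0,0,0,-1],
    [0,0,0,0,-1],
  ],
)

```text
t: 3.8
position: [0.4322, 0.0885, 0.092]
tool_rot: [[-0.799, -0.601, 0.001], [-0.601, 0.799, 0.0], [-0.001, -0.0, -1.0]]
contact_force: [1.0, 0.5, 0.1]
gripper_width: 0.0884
```

Run:
```python
from h import *
s=get_state();print(s["position"]);w=camera("wrist");cv2.imwrite("pics/w3.png",w)
plan([.4316,.0892,.008],217,5,-1)
```

```text
[0.43218453 0.08848965 0.09195511]
[[0.0002,0.0004,0.0168,-0.03,-1],[0.0002,0.0004,0.0168,-0.03,-1],[0.0002,0.0004,0.0168,-0.03,-1],[0.0002,0.0004,0.0168,-0.03,-1],[0.0002,0.0004,0.0168,-0.03,-1]]
```

View pics/w3.png

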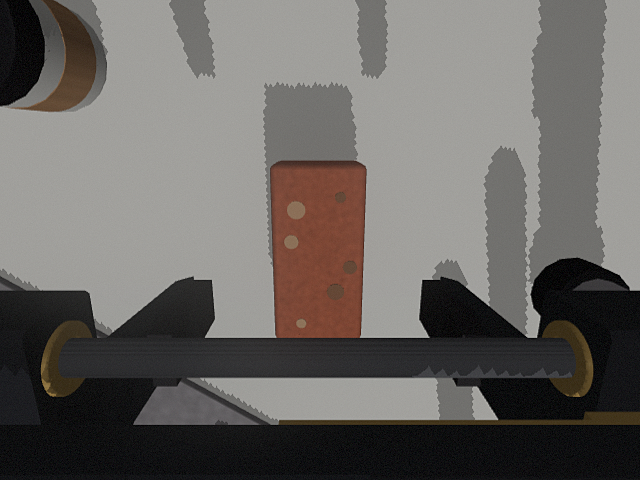

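The brick sits centred between the jaws, spanning (272..365) at row 167 with its long axis vertical. The visible end edge at row 167 tells the lengthwise offset.

Run:
```python
from h import *
s=get_state();m=wristm(s);R=s["tool_rot"]
for u in[(273,168),(365,168),(278,330),(360,330)]:print(R.T@(onz(m,u,.038)-s["position"]))
```

```text
[ 0.0508527  -0.0232223   0.05391389]
[0.05083253 0.02531817 0.05387721]
[-0.04420664 -0.02322109  0.05413222]
[-0.04420916  0.02554761  0.05409533]
```

>>> step_arm(
  moves=[
    [0,0.0003,0.0165,0,-1],
    [0,0.0003,0.0165,0,-1],
    [0,0,0.017,0,-1],
    [0,0,0.017,0,-1],
    [0,0,0.016,0,-1],
  ],
)

```text
t: 4.35
position: [0.4363, 0.0879, 0.0291]
tool_rot: [[-0.801, -0.598, -0.001], [-0.598, 0.801, -0.003], [0.003, -0.002, -1.0]]
contact_force: [-0.1, 0.1, 0.2]
gripper_width: 0.0882
```

>>> step_arm(
  moves=[
    [0,0,0,0,-1],
  ],
)

```text
t: 4.45
position: [0.4361, 0.0879, 0.029]
tool_rot: [[-0.8, -0.6, -0.002], [-0.6, 0.8, -0.003], [0.003, -0.001, -1.0]]
contact_force: [0.7, 0.2, 0.5]
gripper_width: 0.0882
```

Run:
```python
from h import *
s=get_state();print(s["position"],s["joint_positions"],s["contact_force"])
plan([.4316,.0892,.008],217,3,-1)
```

```text
[0.43611645 0.08788279 0.02903814] [-15.66495901  51.10783134  -2.81865672 128.07300409  66.85089159
   2.51317437  42.58658126] [0.69782843 0.15993939 0.50719998]
[[0.0009,0.0013,0.007,-0.05,-1],[0.0009,0.0013,0.007,-0.05,-1],[0.0009,0.0013,0.007,-0.05,-1]]
```

>>> step_arm(
  moves=[
    [0.001,0.001,0.007,0,-1],
    [0.001,0.001,0.007,0,-1],
    [0.001,0.001,0.007,0,-1],
  ],
)

```text
t: 4.75
position: [0.4336, 0.0871, 0.0162]
tool_rot: [[-0.8, -0.6, 0.001], [-0.6, 0.8, -0.008], [0.004, -0.007, -1.0]]
contact_force: [-0.9, -1.0, -0.9]
gripper_width: 0.088
```

Run:
```python
from h import *
s=get_state();print(s["position"],s["joint_positions"],s["contact_force"])
```

```text
[0.43363414 0.08713795 0.01617564] [-11.20484368  52.83295054 -10.43336164 128.31830348  93.78187559
   8.76099537  15.5104388 ] [-0.86610425 -0.9765055  -0.94781026]
```

>>> step_arm(
  moves=[
    [0.0002,0.0014,0.004,0,-1],
    [0.0002,0.0014,0.004,0,-1],
    [0,0,0,0,-1],
  ],
)

```text
t: 5.05
position: [0.4306, 0.0891, 0.0077]
tool_rot: [[-0.801, -0.598, -0.003], [-0.598, 0.801, -0.005], [0.005, -0.003, -1.0]]
contact_force: [0.3, -0.5, 0.0]
gripper_width: 0.0881
```

Run:
```python
from h import *
s=get_state();print(s["position"],s["joint_positions"],s["contact_force"])
```

```text
[0.43064485 0.0890722  0.00772512] [ -9.14170465  54.14054172 -14.11193478 128.44815422  97.30391123
  11.72975196  11.71689248] [ 0.28099056 -0.49333588  0.00724065]
```

>>> step_arm(
  moves=[
    [0,0,0,0,1],
    [0,0,0,0,1],
    [0,0,0,0,1],
    [0,0,0,0,1],
    [0,0,0,0,1],
  ],
)

```text
t: 5.55
position: [0.4303, 0.089, 0.0074]
tool_rot: [[-0.8, -0.6, -0.003], [-0.6, 0.8, -0.007], [0.006, -0.004, -1.0]]
contact_force: [0.1, -1.4, 1.2]
gripper_width: 0.0516
```

>>> step_arm(
  moves=[
    [0,0,0,0,1],
    [0,0,0,0,1],
    [0,0,0,0,1],
    [0,0,-0.008,0,1],
    [0,0,-0.012,0,1],
  ],
)

```text
t: 6.05
position: [0.4291, 0.0895, 0.0267]
tool_rot: [[-0.8, -0.599, -0.006], [-0.599, 0.801, -0.005], [0.008, -0.0, -1.0]]
contact_force: [-0.0, -0.3, -2.0]
gripper_width: 0.0519
```

>>> step_arm(
  moves=[
    [0,0,-0.02,0,1],
    [0,0,-0.02,0,1],
    [0,0,-0.02,0,1],
    [0,0,-0.02,0,1],
    [0,0,0,0,1],
  ],
)

```text
t: 6.55
position: [0.4319, 0.0899, 0.1003]
tool_rot: [[-0.801, -0.599, 0.002], [-0.599, 0.801, -0.005], [0.001, -0.005, -1.0]]
contact_force: [0.1, -0.5, -3.9]
gripper_width: 0.0516
```

Run:
```python
from h import *
s=get_state();print(s["position"],s["joint_positions"],s["contact_force"],s["gripper_width"])
w=camera("wrist");cv2.imwrite("pics/w4.png",w)
plan([.6273,.1941,.12],103.4,20,1)
```

```text
[0.43185691 0.08988545 0.10028236] [ -1.77346703  43.55580385 -26.08796694 126.93378413  56.14462538
  21.78934278  51.31553046] [ 0.05842025 -0.48923161 -3.90476369] 0.051593609633739816
[[-0.011,-0.0017,-0.001,5.67,1],[-0.0111,-0.0006,-0.001,5.67,1],[-0.0111,0.0005,-0.001,5.67,1],[-0.011,0.0016,-0.001,5.67,1],[-0.0108,0.0027,-0.001,5.67,1]]
[[-0.0104,0.0037,-0.001,5.67,1],[-0.01,0.0047,-0.001,5.67,1],[-0.0095,0.0057,-0.001,5.67,1],[-0.0089,0.0066,-0.001,5.67,1],[-0.0082,0.0075,-0.001,5.67,1]]
[[-0.0074,0.0082,-0.001,5.67,1],[-0.0066,0.0089,-0.001,5.67,1],[-0.0057,0.0095,-0.001,5.67,1],[-0.0047,0.0101,-0.001,5.67,1],[-0.0037,0.0105,-0.001,5.67,1]]
[[-0.0026,0.0108,-0.001,5.67,1],[-0.0015,0.011,-0.001,5.67,1],[-0.0004,0.0111,-0.001,5.67,1],[0.0006,0.0111,-0.001,5.67,1],[0.0017,0.011,-0.001,5.67,1]]
```

View pics/w4.png

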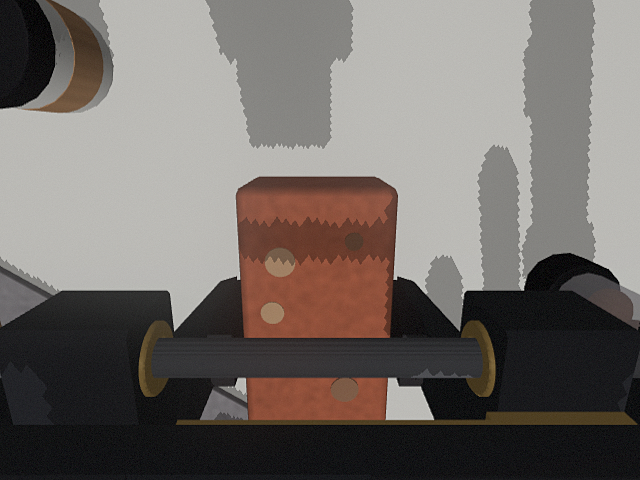

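The brick is held centred across the jaws, 51.6 mm wide. Its near top end edge is at about row 184.

>>> step_arm(
  moves=[
    [-0.011,-0.0017,-0.001,5.67,1],
    [-0.0111,-0.0006,-0.001,5.67,1],
    [-0.0111,0.0005,-0.001,5.67,1],
    [-0.011,0.0016,-0.001,5.67,1],
    [-0.0108,0.0027,-0.001,5.67,1],
  ],
)

```text
t: 7.1
position: [0.48, 0.1156, 0.1022]
tool_rot: [[-0.99, -0.144, -0.002], [-0.144, 0.99, -0.009], [0.003, -0.008, -1.0]]
contact_force: [0.5, -0.8, -2.2]
gripper_width: 0.0518
```

>>> step_arm(
  moves=[
    [-0.0104,0.0037,-0.001,5.67,1],
    [-0.01,0.0047,-0.001,5.67,1],
    [-0.0095,0.0057,-0.001,5.67,1],
    [-0.0089,0.0066,-0.001,5.67,1],
    [-0.0082,0.0075,-0.001,5.67,1],
  ],
)

```text
t: 7.6
position: [0.5288, 0.1415, 0.1067]
tool_rot: [[-0.939, 0.343, -0.002], [0.343, 0.939, -0.01], [-0.002, -0.01, -1.0]]
contact_force: [-0.3, -0.1, -1.7]
gripper_width: 0.0515
```

>>> step_arm(
  moves=[
    [-0.0074,0.0082,-0.001,5.67,1],
    [-0.0066,0.0089,-0.001,5.67,1],
    [-0.0057,0.0095,-0.001,5.67,1],
    [-0.0047,0.0101,-0.001,5.67,1],
    [-0.0037,0.0105,-0.001,5.67,1],
  ],
)

```text
t: 8.1
position: [0.5777, 0.1674, 0.1112]
tool_rot: [[-0.664, 0.748, -0.002], [0.748, 0.664, -0.01], [-0.007, -0.008, -1.0]]
contact_force: [0.5, 0.5, -2.8]
gripper_width: 0.0518
```

>>> step_arm(
  moves=[
    [-0.0026,0.0108,-0.001,5.67,1],
    [-0.0015,0.011,-0.001,5.67,1],
    [-0.0004,0.0111,-0.001,5.67,1],
    [0.0006,0.0111,-0.001,5.67,1],
    [0.0017,0.011,-0.001,5.67,1],
  ],
)

```text
t: 8.6
position: [0.6266, 0.1936, 0.1158]
tool_rot: [[-0.229, 0.973, -0.002], [0.973, 0.229, -0.011], [-0.01, -0.004, -1.0]]
contact_force: [1.1, 0.1, -2.7]
gripper_width: 0.0516
```

>>> step_arm(
  moves=[
    [0,0,0,0,1],
  ],
)

```text
t: 8.7
position: [0.6276, 0.1948, 0.1163]
tool_rot: [[-0.233, 0.972, 0.001], [0.972, 0.233, -0.01], [-0.01, -0.002, -1.0]]
contact_force: [-0.7, -0.1, -3.8]
gripper_width: 0.0516
```

Run:
```python
from h import *
np.set_printoptions(precision=4,suppress=True)
s=get_state();print(s["position"],s["joint_positions"],s["contact_force"],s["gripper_width"])
m=wristm(s);R=s["tool_rot"]
for u in[(240,184),(395,184)]:print("brick end",R.T@(onz(m,u,s["position"][2]+.030)-s["position"]))
cv2.imwrite("pics/w5.png",camera("wrist"))
plan([.6273,.1941,.045],103.4,5,1)
```

```text
[0.6276 0.1948 0.1163] [-17.9895  50.4229  -6.7152  89.274    8.7016  40.9988 -15.4087] [-0.74   -0.0998 -3.8271] 0.05162773835796587
brick end [ 0.0525 -0.0235 -0.0305]
brick end [ 0.0525  0.0241 -0.0305]
[[-0.0,0.0001,0.0143,0.04,1],[-0.0,0.0001,0.0143,0.04,1],[-0.0,0.0001,0.0143,0.04,1],[-0.0,0.0001,0.0143,0.04,1],[-0.0,0.0001,0.0143,0.04,1]]
```

View pics/w5.png

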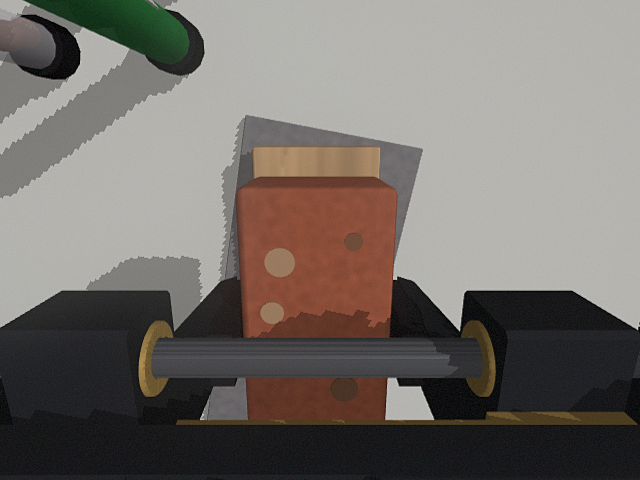

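The plinth's end edge (253..380, row 147) is parallel to the brick end and looks centred. Checking the numbers.

Run:
```python
from h import *
np.set_printoptions(precision=4,suppress=True)
s=get_state();m=wristm(s);R=s["tool_rot"]
for u in[(253,147),(380,147)]:print("plinth corner",R.T@(onz(m,u,.026)-s["position"]))
for u in[(265,177),(380,177),(238,190),(397,190)]:print("brick",R.T@(onz(m,u,s["position"][2]+.028)-s["position"]))
```

```text
plinth corner [ 0.0604 -0.039   0.0899]
plinth corner [0.0604 0.0389 0.0896]
brick [ 0.0545 -0.016  -0.0285]
brick [ 0.0545  0.0198 -0.0286]
brick [ 0.0504 -0.0247 -0.0284]
brick [ 0.0504  0.0253 -0.0286]
```

>>> step_arm(
  moves=[
    [0,0,0.016,0,1],
    [0,0,0.016,0,1],
    [0,0,0.016,0,1],
    [0,0,0.016,0,1],
    [-0.001,0,0.012,0,1],
  ],
)

```text
t: 9.25
position: [0.6264, 0.1922, 0.0399]
tool_rot: [[-0.233, 0.973, -0.002], [0.973, 0.233, -0.008], [-0.007, -0.004, -1.0]]
contact_force: [-0.0, -0.1, -2.8]
gripper_width: 0.0519
```

>>> step_arm(
  moves=[
    [0,0,0.002,0,1],
    [0,0,0.002,0,1],
    [0,0,0,0,1],
  ],
)

```text
t: 9.55
position: [0.6279, 0.1926, 0.0386]
tool_rot: [[-0.232, 0.973, 0.001], [0.973, 0.232, -0.007], [-0.007, -0.001, -1.0]]
contact_force: [0.6, -0.4, -2.1]
gripper_width: 0.0519
```

Run:
```python
from h import *
np.set_printoptions(precision=4,suppress=True)
s=get_state();print(s["position"],s["contact_force"]);print(s["tool_rot"])
```

```text
[0.6279 0.1926 0.0386] [ 0.621  -0.4327 -2.1073]
[[-0.2321  0.9727  0.0009]
 [ 0.9727  0.2321 -0.0071]
 [-0.0071 -0.0007 -1.    ]]
```

>>> step_arm(
  moves=[
    [0.0005,0,0.002,0,1],
    [0,0,0.002,0,1],
    [0,0,0.001,0,1],
    [0,0,0,0,1],
  ],
)

```text
t: 9.95
position: [0.6276, 0.1931, 0.0339]
tool_rot: [[-0.232, 0.973, 0.001], [0.973, 0.232, -0.007], [-0.007, -0.001, -1.0]]
contact_force: [-0.4, 0.3, 0.8]
gripper_width: 0.052
```

>>> step_arm(
  moves=[
    [0,0,0,0,-1],
    [0,0,0,0,-1],
    [0,0,0,0,-1],
    [0,0,0,0,-1],
    [0,0,-0.01,0,-1],
  ],
)

```text
t: 10.45
position: [0.6263, 0.1927, 0.0424]
tool_rot: [[-0.232, 0.973, -0.003], [0.973, 0.232, -0.008], [-0.008, -0.004, -1.0]]
contact_force: [-0.7, 0.2, 0.8]
gripper_width: 0.0875
```

>>> step_arm(
  moves=[
    [0,0,-0.03,0,-1],
    [0,0,-0.04,0,-1],
    [0,0,-0.04,0,-1],
    [0,0,-0.04,0,-1],
    [0,0,0,0,-1],
  ],
)

```text
t: 10.95
position: [0.6311, 0.1956, 0.2003]
tool_rot: [[-0.232, 0.973, 0.012], [0.973, 0.232, -0.003], [-0.005, 0.011, -1.0]]
contact_force: [0.8, 0.2, 0.3]
gripper_width: 0.0882
```

Run:
```python
from h import *
s=get_state();print(s["position"],s["joint_positions"])
import pickle;pickle.dump(s,open("s6.pkl","wb"))
cv2.imwrite("pics/w6.png",camera("wrist"))
q=plan([.4284,-.2739,.12],190,15,-1)
```

```text
[0.63113779 0.1956407  0.20034874] [-17.39883624  44.35817242  -7.65233189  85.93435017   7.56026028
  49.64204899 -14.34680726]
[[-0.0273,-0.0203,0.0051,-5.77,-1],[-0.0251,-0.0229,0.0051,-5.77,-1],[-0.0227,-0.0253,0.0051,-5.77,-1],[-0.02,-0.0275,0.0051,-5.77,-1],[-0.0172,-0.0294,0.0051,-5.77,-1]]
[[-0.0141,-0.0309,0.0051,-5.77,-1],[-0.0109,-0.0322,0.0051,-5.77,-1],[-0.0076,-0.0331,0.0051,-5.77,-1],[-0.0043,-0.0337,0.0051,-5.77,-1],[-0.0009,-0.034,0.0051,-5.77,-1]]
[[0.0026,-0.0339,0.0051,-5.77,-1],[0.006,-0.0335,0.0051,-5.77,-1],[0.0093,-0.0327,0.0051,-5.77,-1],[0.0125,-0.0316,0.0051,-5.77,-1],[0.0157,-0.0302,0.0051,-5.77,-1]]
```

View pics/w6.png

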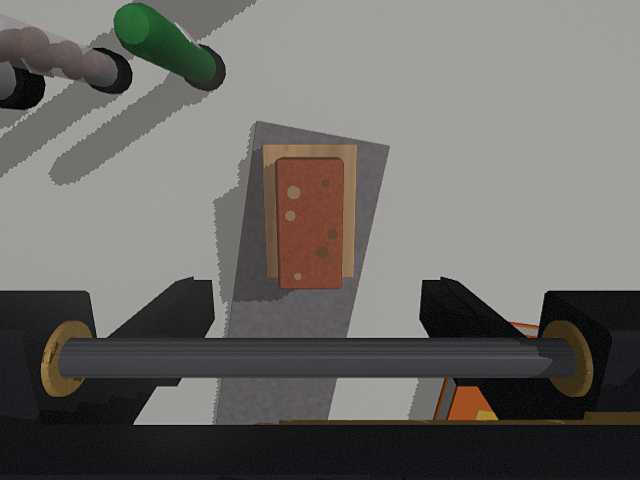

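The brick rests on the plinth: brick top corners (276,158), (343,157), (342,288), (280,288); plinth corners (263,145), (357,145), (355,277), (268,277).

Run:
```python
from h import *
import pickle;np.set_printoptions(precision=4,suppress=True)
s=pickle.load(open("s6.pkl","rb"));m=wristm(s);R=s["tool_rot"]
w=cv2.imread("pics/w6.png");h=cv2.cvtColor(w,cv2.COLOR_BGR2HSV)
B=np.array([onz(m,u,.064) for u in[(276,158),(343,157),(342,288),(280,288)]]);P=np.array([onz(m,u,.026) for u in[(263,145),(357,145),(355,277),(268,277)]])
for n,C in(("brick",B),("plinth",P)):print(n,C.mean(0),np.ptp(C@R,0)[:2],[np.degrees(np.arctan2(*(C[a]-C[b])[1::-1])) for a,b in((0,3),(1,2))]);print(C[:,:2]@R[:2,:2])
```

```text
brick [0.6281 0.1938 0.064 ] [0.1045 0.0507] [np.float64(103.508048905472), np.float64(104.00493709378976)]
[[ 0.0947  0.6308]
 [ 0.0954  0.6803]
 [-0.0092  0.6814]
 [-0.0089  0.631 ]]
plinth [0.6281 0.1951 0.026 ] [0.1177 0.0797] [np.float64(103.41196534171839), np.float64(104.13095074774562)]
[[ 0.103   0.6166]
 [ 0.103   0.6949]
 [-0.0146  0.6964]
 [-0.0143  0.6167]]
```

>>> step_arm(
  moves=[
    [-0.0273,-0.0203,0.005,-5.77,-1],
    [-0.025,-0.023,0.005,-5.77,-1],
    [-0.0227,-0.0253,0.005,-5.77,-1],
    [-0.02,-0.0275,0.005,-5.77,-1],
    [-0.0172,-0.0294,0.005,-5.77,-1],
  ],
)

```text
t: 11.5
position: [0.5586, 0.0364, 0.1683]
tool_rot: [[-0.676, 0.737, -0.002], [0.737, 0.676, -0.008], [-0.004, -0.007, -1.0]]
contact_force: [0.5, -1.3, -0.5]
gripper_width: 0.0881
```

>>> step_arm(
  moves=[
    [-0.014,-0.031,0.005,-5.77,-1],
    [-0.011,-0.032,0.005,-5.77,-1],
    [-0.0076,-0.033,0.005,-5.77,-1],
    [-0.0043,-0.0337,0.005,-5.77,-1],
    [-0.001,-0.034,0.005,-5.77,-1],
  ],
)

```text
t: 12.0
position: [0.4919, -0.1196, 0.1446]
tool_rot: [[-0.948, 0.319, -0.002], [0.319, 0.948, -0.007], [-0.0, -0.007, -1.0]]
contact_force: [-0.0, -0.5, 0.6]
gripper_width: 0.0882
```

>>> step_arm(
  moves=[
    [0.0026,-0.034,0.005,-5.77,-1],
    [0.006,-0.0335,0.005,-5.77,-1],
    [0.0093,-0.0327,0.005,-5.77,-1],
    [0.0125,-0.0316,0.005,-5.77,-1],
    [0.0157,-0.03,0.005,-5.77,-1],
  ],
)

```text
t: 12.5
position: [0.4249, -0.2757, 0.1207]
tool_rot: [[-0.984, -0.178, -0.002], [-0.178, 0.984, -0.006], [0.003, -0.006, -1.0]]
contact_force: [0.4, 0.2, 0.5]
gripper_width: 0.0882
```

>>> step_arm(
  moves=[
    [0,0,0,0,-1],
    [0,0,0,0,-1],
  ],
)

```text
t: 12.7
position: [0.4254, -0.275, 0.1209]
tool_rot: [[-0.985, -0.17, -0.001], [-0.17, 0.985, -0.006], [0.002, -0.006, -1.0]]
contact_force: [-0.6, 0.1, -0.4]
gripper_width: 0.0881
```

Run:
```python
from h import *
s=get_state();print(s["position"],s["joint_positions"]);print(s["tool_rot"])
import pickle;pickle.dump(s,open("s7.pkl","wb"))
cv2.imwrite("pics/w7.png",camera("wrist"))
```

```text
[ 0.42536064 -0.27501228  0.12089084] [ 46.48601494  44.53927388 -31.47465801 115.37584807  43.93617847
  32.39335164  83.61551714]
[[-0.98537072 -0.17041922 -0.00135211]
 [-0.17040864  0.98535607 -0.0058579 ]
 [ 0.00233061 -0.0055418  -0.99998193]]
```

View pics/w7.png

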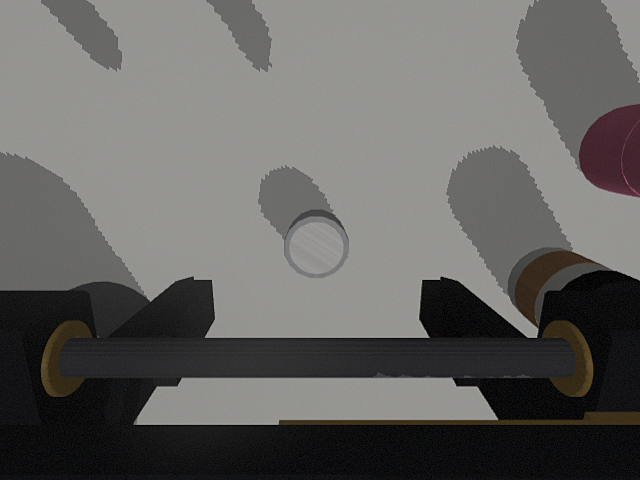

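The brick is within about 1.3 mm of the plinth's centre and parallel to it. The tin lid is at (316,246), centred between the jaws.

Run:
```python
from h import *
import pickle;np.set_printoptions(precision=4,suppress=True)
s=pickle.load(open("s7.pkl","rb"));m=wristm(s)
p=onz(m,(316.5,246),.03);print(p,onz(m,(285,246),.03)-onz(m,(348,246),.03))
plan([p[0],p[1],.006],190,8,-1)
```

```text
[ 0.4283 -0.2753  0.03  ] [ 0.0071 -0.041   0.    ]
[[-0.0002,-0.0002,0.0144,-0.01,-1],[-0.0002,-0.0002,0.0144,-0.01,-1],[-0.0002,-0.0002,0.0144,-0.01,-1],[-0.0002,-0.0002,0.0144,-0.01,-1],[-0.0002,-0.0002,0.0144,-0.01,-1]]
[[-0.0002,-0.0002,0.0144,-0.01,-1],[-0.0002,-0.0002,0.0144,-0.01,-1],[-0.0002,-0.0002,0.0144,-0.01,-1]]
```

>>> step_arm(
  moves=[
    [-0.0003,-0.0001,0.015,0,-1],
    [-0.0003,-0.0001,0.015,0,-1],
    [-0.0003,-0.0001,0.015,0,-1],
    [-0.0003,-0.0001,0.015,0,-1],
    [-0.0003,-0.0001,0.015,0,-1],
  ],
)

```text
t: 13.25
position: [0.4292, -0.2735, 0.0463]
tool_rot: [[-0.984, -0.176, 0.001], [-0.176, 0.984, -0.006], [0.0, -0.006, -1.0]]
contact_force: [-0.7, -0.2, 0.9]
gripper_width: 0.0883
```

>>> step_arm(
  moves=[
    [-0.0003,-0.0001,0.013,0,-1],
    [-0.0003,-0.0001,0.013,0,-1],
    [-0.0003,0,0.013,0,-1],
    [0,0,0,0,-1],
  ],
)

```text
t: 13.65
position: [0.4294, -0.2735, 0.0067]
tool_rot: [[-0.984, -0.177, -0.001], [-0.177, 0.984, -0.006], [0.002, -0.005, -1.0]]
contact_force: [0.3, 0.7, 0.5]
gripper_width: 0.0881
```

Run:
```python
from h import *
s=get_state();print(s["position"],s["joint_positions"],s["contact_force"]);print(s["tool_rot"])
plan([.4283,-.2753,.006],190,2,-1)
```

```text
[ 0.42940339 -0.2735494   0.00670951] [ 37.30500556  55.02823792 -16.85991326 117.02539266  57.88532502
  16.68458255  70.87456539] [0.25151942 0.71946772 0.47547838]
[[-0.98428935 -0.17655774 -0.00135336]
 [-0.17654746  0.98427567 -0.00569293]
 [ 0.00233721 -0.00536456 -0.99998288]]
[[0.0007,-0.0008,0.0004,0.08,-1],[0.0007,-0.0008,0.0004,0.08,-1]]
```

>>> step_arm(
  moves=[
    [0.0014,-0.0014,0.0005,0,-1],
    [0,0,0,0,1],
    [0,0,0,0,1],
    [0,0,0,0,1],
    [0,0,0,0,1],
  ],
)

```text
t: 14.15
position: [0.4279, -0.2778, 0.0075]
tool_rot: [[-0.985, -0.173, 0.001], [-0.173, 0.985, -0.008], [0.001, -0.008, -1.0]]
contact_force: [0.7, 0.5, -0.1]
gripper_width: 0.0587
```

>>> step_arm(
  moves=[
    [0,0,0,0,1],
    [0,0,0,0,1],
    [0,0,0,0,1],
    [0,0,-0.01,0,1],
    [0,0,-0.02,0,1],
  ],
)

```text
t: 14.65
position: [0.4269, -0.2769, 0.037]
tool_rot: [[-0.985, -0.174, -0.003], [-0.174, 0.985, -0.007], [0.004, -0.006, -1.0]]
contact_force: [-0.4, 0.1, 0.1]
gripper_width: 0.0416
```

>>> step_arm(
  moves=[
    [0,0,-0.03,0,1],
    [0,0,-0.03,0,1],
    [0,0,-0.03,0,1],
    [0,0,-0.03,0,1],
    [0,0,0,0,1],
  ],
)

```text
t: 15.15
position: [0.4296, -0.2771, 0.161]
tool_rot: [[-0.985, -0.173, 0.006], [-0.173, 0.985, -0.01], [-0.004, -0.011, -1.0]]
contact_force: [1.0, 0.3, -1.0]
gripper_width: 0.0418
```

Run:
```python
from h import *
s=get_state();print(s["position"],s["joint_positions"],s["contact_force"],s["gripper_width"])
cv2.imwrite("pics/w8.png",camera("wrist")[150:400,150:490])
plan([.628,.194,.12],140,15,1)
```

```text
[ 0.42957932 -0.27713305  0.16099203] [ 49.08114202  41.34288046 -35.67097166 113.35782379  39.99680903
  37.5722064   87.3168972 ] [ 0.97469219  0.29516015 -0.9767329 ] 0.04175423117479624
[[-0.0185,0.0286,0.0026,3.33,1],[-0.0168,0.0297,0.0026,3.33,1],[-0.0151,0.0306,0.0026,3.33,1],[-0.0133,0.0314,0.0026,3.33,1],[-0.0114,0.0321,0.0026,3.33,1]]
[[-0.0095,0.0327,0.0026,3.33,1],[-0.0076,0.0332,0.0026,3.33,1],[-0.0057,0.0336,0.0026,3.33,1],[-0.0037,0.0339,0.0026,3.33,1],[-0.0017,0.0341,0.0026,3.33,1]]
[[0.0002,0.0341,0.0026,3.33,1],[0.0022,0.034,0.0026,3.33,1],[0.0042,0.0338,0.0026,3.33,1],[0.0061,0.0335,0.0026,3.33,1],[0.0081,0.0331,0.0026,3.33,1]]
```

View pics/w8.png

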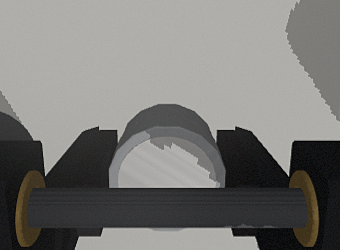

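The tin is held, with its lid spanning crop columns 107 to 225 and its top edge at row 126. It looks level.

Run:
```python
from h import *
np.set_printoptions(precision=4,suppress=True)
s=get_state();m=wristm(s);R=s["tool_rot"]
for u in[(257,330),(375,330),(316,276)]:print(R.T@(onz(m,u,s["position"][2]+.023)-s["position"]))
```

```text
[-0.0015 -0.022  -0.0228]
[-0.0013  0.021  -0.0232]
[ 0.0196 -0.0004 -0.023 ]
```

>>> step_arm(
  moves=[
    [-0.0185,0.0286,0.0026,3.33,1],
    [-0.0168,0.0297,0.0026,3.33,1],
    [-0.015,0.0306,0.0026,3.33,1],
    [-0.0133,0.0314,0.0026,3.33,1],
    [-0.0114,0.032,0.0026,3.33,1],
  ],
)

```text
t: 15.7
position: [0.4933, -0.1185, 0.1418]
tool_rot: [[-0.993, 0.118, -0.003], [0.118, 0.993, -0.007], [0.002, -0.008, -1.0]]
contact_force: [0.1, 0.1, -1.3]
gripper_width: 0.0419
```

>>> step_arm(
  moves=[
    [-0.0095,0.0327,0.0026,3.33,1],
    [-0.0076,0.0332,0.0026,3.33,1],
    [-0.0057,0.0336,0.0026,3.33,1],
    [-0.0037,0.034,0.0026,3.33,1],
    [-0.0017,0.034,0.0026,3.33,1],
  ],
)

```text
t: 16.2
position: [0.5596, 0.0382, 0.1275]
tool_rot: [[-0.918, 0.398, -0.003], [0.398, 0.917, -0.008], [-0.001, -0.009, -1.0]]
contact_force: [1.0, -0.4, -0.0]
gripper_width: 0.0417
```

>>> step_arm(
  moves=[
    [0,0.034,0.0026,3.33,1],
    [0.0022,0.034,0.0026,3.33,1],
    [0.0042,0.0338,0.0026,3.33,1],
    [0.006,0.0335,0.0026,3.33,1],
    [0.008,0.033,0.0026,3.33,1],
  ],
)

```text
t: 16.7
position: [0.6262, 0.1943, 0.113]
tool_rot: [[-0.765, 0.644, -0.003], [0.644, 0.765, -0.009], [-0.004, -0.009, -1.0]]
contact_force: [0.5, -0.4, -1.4]
gripper_width: 0.042
```

>>> step_arm(
  moves=[
    [0,0,0,0,1],
    [0,0,0,0,1],
  ],
)

```text
t: 16.9
position: [0.6257, 0.1938, 0.1132]
tool_rot: [[-0.768, 0.641, -0.003], [0.641, 0.768, -0.009], [-0.004, -0.009, -1.0]]
contact_force: [0.4, -0.2, -1.0]
gripper_width: 0.0418
```

Run:
```python
from h import *
s=get_state();print(s["position"],s["joint_positions"],s["contact_force"],s["gripper_width"]);print(s["tool_rot"])
plan([.628,.194,.077],140,5,1)
```

```text
[0.62574076 0.19383465 0.1131587 ] [-12.62020968  51.23146013 -16.86421352  89.24403717  20.04822619
  42.89730263  11.74021384] [ 0.42167963 -0.19309772 -1.01560262] 0.04182311286812057
[[-0.76781422  0.6406671  -0.00264355]
 [ 0.64066106  0.76776919 -0.00915823]
 [-0.00383775 -0.00872544 -0.99995457]]
[[-0.0003,0.0003,0.0072,0.03,1],[-0.0003,0.0003,0.0072,0.03,1],[-0.0003,0.0003,0.0072,0.03,1],[-0.0003,0.0003,0.0072,0.03,1],[-0.0003,0.0003,0.0072,0.03,1]]
```

>>> step_arm(
  moves=[
    [0,0.0003,0.008,0,1],
    [0,0.0003,0.008,0,1],
    [0,0.0003,0.008,0,1],
    [0,0.0003,0.008,0,1],
    [0,0.0003,0.006,0,1],
  ],
)

```text
t: 17.4
position: [0.6276, 0.194, 0.0757]
tool_rot: [[-0.766, 0.643, -0.001], [0.643, 0.766, -0.008], [-0.004, -0.007, -1.0]]
contact_force: [-0.6, 0.5, -1.3]
gripper_width: 0.0415
```

>>> step_arm(
  moves=[
    [0,0,0,0,1],
  ],
)

```text
t: 17.5
position: [0.6273, 0.1941, 0.0755]
tool_rot: [[-0.766, 0.643, -0.002], [0.642, 0.766, -0.008], [-0.004, -0.007, -1.0]]
contact_force: [-0.9, 0.3, -1.3]
gripper_width: 0.0418
```

>>> step_arm(
  moves=[
    [0.0005,0,0.0015,0,1],
    [0.0005,0,0.0015,0,1],
    [0,0,0.001,0,1],
    [0,0,0,0,1],
  ],
)

```text
t: 17.9
position: [0.6272, 0.1952, 0.0728]
tool_rot: [[-0.766, 0.642, 0.0], [0.642, 0.766, -0.007], [-0.005, -0.006, -1.0]]
contact_force: [0.1, -0.7, -1.0]
gripper_width: 0.0415
```

>>> step_arm(
  moves=[
    [0,0,0.001,0,1],
    [0,0,0.001,0,1],
    [0,0,0,0,1],
  ],
)

```text
t: 18.2
position: [0.6275, 0.1951, 0.0713]
tool_rot: [[-0.766, 0.643, 0.001], [0.642, 0.766, -0.007], [-0.005, -0.005, -1.0]]
contact_force: [-0.9, -0.6, 3.0]
gripper_width: 0.0413
```

>>> step_arm(
  moves=[
    [0,0,0,0,-1],
    [0,0,0,0,-1],
    [0,0,0,0,-1],
    [0,0,0,0,-1],
    [0,0,-0.01,0,-1],
  ],
)

```text
t: 18.7
position: [0.6261, 0.1947, 0.0797]
tool_rot: [[-0.766, 0.642, -0.003], [0.642, 0.766, -0.009], [-0.003, -0.008, -1.0]]
contact_force: [-0.1, 0.6, -0.2]
gripper_width: 0.0793
```

>>> step_arm(
  moves=[
    [0,0,-0.03,0,-1],
    [0,0,-0.04,0,-1],
    [0,0,-0.045,0,-1],
    [0,0,-0.045,0,-1],
    [0,0,0,0,-1],
  ],
)

```text
t: 19.2
position: [0.6309, 0.1985, 0.2487]
tool_rot: [[-0.766, 0.643, 0.013], [0.643, 0.766, -0.002], [-0.011, 0.007, -1.0]]
contact_force: [1.1, 0.3, -0.1]
gripper_width: 0.0882
```

Run:
```python
from h import *
import pickle
s=get_state();print(s["position"]);pickle.dump(s,open("s9.pkl","wb"))
cv2.imwrite("pics/w9.png",camera("wrist"))
a=camera_model("side")
for z in (.14,.16,.18,.2,.22):print(z,proj(a,(.352,.252,z)))
plan([.4365,.268,.25],195,10,-1)
```

```text
[0.63091081 0.19853527 0.24871084]
0.14 [204.96239226 173.48168238]
0.16 [203.73029835 167.00518973]
0.18 [202.46999813 160.38043081]
0.2 [201.18051179 153.60225529]
0.22 [199.86081362 146.66527149]
[[0.0193,-0.007,-0.0005,-5.5,-1],[0.0199,-0.0051,-0.0005,-5.5,-1],[0.0203,-0.0032,-0.0005,-5.5,-1],[0.0205,-0.0012,-0.0005,-5.5,-1],[0.0205,0.0008,-0.0005,-5.5,-1]]
[[0.0203,0.0027,-0.0005,-5.5,-1],[0.02,0.0047,-0.0005,-5.5,-1],[0.0194,0.0065,-0.0005,-5.5,-1],[0.0187,0.0084,-0.0005,-5.5,-1],[0.0178,0.0101,-0.0005,-5.5,-1]]
```

>>> step_arm(
  moves=[
    [0.0193,-0.007,-0.0005,-5.5,-1],
    [0.02,-0.005,-0.0005,-5.5,-1],
    [0.0203,-0.0032,-0.0005,-5.5,-1],
    [0.0205,-0.0012,-0.0005,-5.5,-1],
    [0.0205,0.0008,-0.0005,-5.5,-1],
  ],
)

```text
t: 19.75
position: [0.5291, 0.2314, 0.2419]
tool_rot: [[-0.977, 0.212, -0.002], [0.212, 0.977, -0.009], [0.0, -0.009, -1.0]]
contact_force: [0.3, -0.6, 0.5]
gripper_width: 0.0883
```

>>> step_arm(
  moves=[
    [0.0203,0.0027,-0.0005,-5.5,-1],
    [0.02,0.0047,-0.0005,-5.5,-1],
    [0.0194,0.0065,-0.0005,-5.5,-1],
    [0.0187,0.0084,-0.0005,-5.5,-1],
    [0.0178,0.01,-0.0005,-5.5,-1],
  ],
)

```text
t: 20.25
position: [0.4331, 0.2664, 0.2443]
tool_rot: [[-0.965, -0.263, -0.002], [-0.263, 0.965, -0.009], [0.004, -0.008, -1.0]]
contact_force: [-0.3, 0.3, 0.3]
gripper_width: 0.0882
```

>>> step_arm(
  moves=[
    [0,0,0,0,-1],
    [0,0,0,0,-1],
  ],
)

```text
t: 20.45
position: [0.4347, 0.2663, 0.2447]
tool_rot: [[-0.966, -0.258, -0.0], [-0.258, 0.966, -0.008], [0.003, -0.008, -1.0]]
contact_force: [0.6, -0.1, 0.5]
gripper_width: 0.0883
```

Run:
```python
from h import *
import pickle
s=get_state();print(s["position"],s["joint_positions"]);print(s["tool_rot"]);pickle.dump(s,open("s10.pkl","wb"))
w=camera("wrist");cv2.imwrite("pics/w10.png",w)
a=cv2.imread("pics/w9.png")
cv2.imwrite("pics/v13.png",np.hstack([cv2.resize(a[100:340,180:460],None,fx=1.43,fy=1.43,interpolation=3),cv2.resize(w[100:340,180:460],None,fx=1.43,fy=1.43,interpolation=3)])[:, :800])
```

```text
[0.43471246 0.26633262 0.24472948] [-14.60531879  33.71104281 -35.73130861 107.92272666  26.65329116
  47.23827383  40.48654634]
[[-9.66224061e-01 -2.57702967e-01 -4.95590747e-04]
 [-2.57689845e-01  9.66191044e-01 -8.41484199e-03]
 [ 2.64736509e-03 -8.00291409e-03 -9.99964472e-01]]
```

View pics/v13.png

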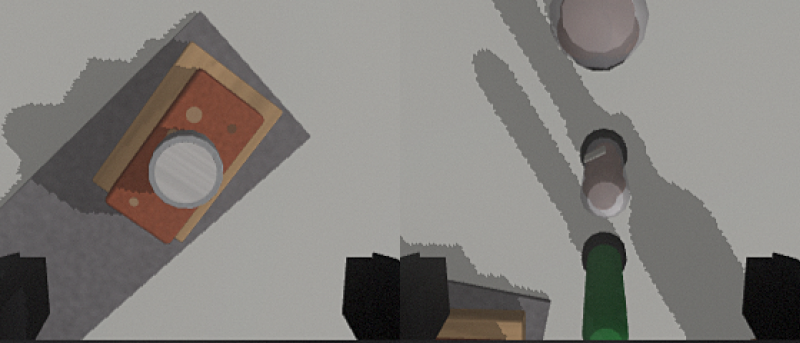

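On the left, the tin stands on the brick with its lid at crop (186,170). On the right, the target tube sits between the jaws with its cap at (604,150) and dome at (606,197), the tall one above it in the picture and the green one below.

Run:
```python
from h import *
import pickle;np.set_printoptions(precision=4,suppress=True)
s=pickle.load(open("s9.pkl","rb"));m=wristm(s);f=lambda x,y:(180+x/1.43,100+y/1.43)
print("tin",onz(m,f(186,170),.094));B=np.array([onz(m,f(*u),.064) for u in[(202,69),(264,118),(170,244),(106,200)]]);print("brick",B.mean(0),[np.linalg.norm(B[i]-B[i-1]) for i in range(4)])
s=pickle.load(open("s10.pkl","rb"));m=wristm(s)
print("cap foot",onz(m,f(203,150),.0),onz(m,f(203,151),.018)); print("dome",onz(m,f(205.5,197),.13))
for z in (0,.03,.13,.14):
  print(z,np.array(proj(m,(.4365,.270,z))-[180,100])*1.43)
```

```text
tin [0.6283 0.1949 0.094 ]
brick [0.6278 0.1935 0.064 ] [np.float64(0.10243269901805649), np.float64(0.04838567589577905), np.float64(0.10168807700537247), np.float64(0.05074900825766125)]
cap foot [0.4362 0.2703 0.    ] [0.4339 0.2696 0.018 ]
dome [0.4372 0.2711 0.13  ]
0 [202.4638 150.2326]
0.03 [202.6784 157.873 ]
0.13 [203.7273 195.2196]
0.14 [203.8751 200.4831]
```

Run:
```python
from h import *
plan([.4368,.2705,.086],195,8,-1)
```

```text
[[-0.0003,0.0005,0.0198,-0.02,-1],[-0.0003,0.0005,0.0198,-0.02,-1],[-0.0003,0.0005,0.0198,-0.02,-1],[-0.0003,0.0005,0.0198,-0.02,-1],[-0.0003,0.0005,0.0198,-0.02,-1]]
[[-0.0003,0.0005,0.0198,-0.02,-1],[-0.0003,0.0005,0.0198,-0.02,-1],[-0.0003,0.0005,0.0198,-0.02,-1]]
```

>>> step_arm(
  moves=[
    [-0.0015,0.002,0.02,0,-1],
    [-0.0015,0.002,0.02,0,-1],
    [0,0,0.02,0,-1],
    [0,0,0.02,0,-1],
    [0,0,0.02,0,-1],
  ],
)

```text
t: 21.0
position: [0.4378, 0.27, 0.144]
tool_rot: [[-0.967, -0.256, 0.001], [-0.256, 0.967, -0.008], [0.001, -0.008, -1.0]]
contact_force: [-0.9, 0.1, 0.4]
gripper_width: 0.0883
```

>>> step_arm(
  moves=[
    [0,0,0.02,0,-1],
    [0,0,0.02,0,-1],
    [0,0,0.018,0,-1],
    [0,0,0,0,-1],
  ],
)

```text
t: 21.4
position: [0.4366, 0.2687, 0.085]
tool_rot: [[-0.966, -0.257, -0.002], [-0.257, 0.966, -0.011], [0.005, -0.01, -1.0]]
contact_force: [-1.1, -0.8, -0.0]
gripper_width: 0.0884
```

Run:
```python
from h import *
s=get_state();print(s["position"],s["joint_positions"],s["contact_force"]);print(s["tool_rot"])
plan([.4368,.2705,.086],195,1,-1)
```

```text
[0.43655753 0.26873059 0.08500553] [-23.23949376  47.26821949 -22.8800589  115.06025108  41.07884498
  26.41613541  27.54348406] [-1.11071252 -0.82313973 -0.04766312]
[[-0.96641909 -0.25696199 -0.00216019]
 [-0.25692473  0.9663703  -0.01086881]
 [ 0.00488041 -0.00994882 -0.9999386 ]]
[[-0.0007,0.0016,-0.001,-0.11,-1]]
```

>>> step_arm(
  moves=[
    [-0.0005,0.0016,0,0,-1],
    [0,0,0,0,1],
    [0,0,0,0,1],
    [0,0,0,0,1],
    [0,0,0,0,1],
  ],
)

```text
t: 21.9
position: [0.4368, 0.2721, 0.0876]
tool_rot: [[-0.966, -0.259, 0.001], [-0.259, 0.966, -0.007], [0.001, -0.007, -1.0]]
contact_force: [0.5, -0.9, -0.2]
gripper_width: 0.0583
```

>>> step_arm(
  moves=[
    [0,0,0,0,1],
    [0,0,0,0,1],
    [0,0,0,0,1],
    [0,0,0,0,1],
    [0,0,0,0,1],
  ],
)

```text
t: 22.4
position: [0.4365, 0.2718, 0.0871]
tool_rot: [[-0.966, -0.259, 0.0], [-0.259, 0.966, -0.008], [0.002, -0.008, -1.0]]
contact_force: [0.3, -0.5, -0.3]
gripper_width: 0.0251
```

Run:
```python
from h import *
s=get_state();print(s["position"],s["contact_force"],s["gripper_width"]);print(s["tool_rot"])
p=s["position"]
plan([.6418,-.0842,.205],150,20,1,start=([p[0],p[1],.205],195))
```

```text
[0.43652212 0.27184661 0.0871437 ] [ 0.30472103 -0.53810787 -0.29876111] 0.02510565049426429
[[-9.65841878e-01 -2.59132135e-01  4.85945433e-05]
 [-2.59124583e-01  9.65812265e-01 -7.81789702e-03]
 [ 1.97893514e-03 -7.56344438e-03 -9.99969439e-01]]
[[-0.0053,-0.0199,-0.0,2.25,1],[-0.0061,-0.0196,-0.0,2.25,1],[-0.0068,-0.0194,-0.0,2.25,1],[-0.0076,-0.0191,-0.0,2.25,1],[-0.0083,-0.0188,-0.0,2.25,1]]
[[-0.0091,-0.0184,-0.0,2.25,1],[-0.0098,-0.0181,-0.0,2.25,1],[-0.0105,-0.0177,-0.0,2.25,1],[-0.0112,-0.0172,-0.0,2.25,1],[-0.0118,-0.0168,-0.0,2.25,1]]
[[-0.0125,-0.0163,-0.0,2.25,1],[-0.0131,-0.0158,-0.0,2.25,1],[-0.0137,-0.0153,-0.0,2.25,1],[-0.0143,-0.0147,-0.0,2.25,1],[-0.0149,-0.0142,-0.0,2.25,1]]
[[-0.0154,-0.0136,-0.0,2.25,1],[-0.016,-0.0129,-0.0,2.25,1],[-0.0165,-0.0123,-0.0,2.25,1],[-0.0169,-0.0116,-0.0,2.25,1],[-0.0174,-0.011,-0.0,2.25,1]]
```

>>> step_arm(
  moves=[
    [0,0,-0.01,0,1],
    [0,0,-0.025,0,1],
    [0,0,-0.03,0,1],
    [0,0,-0.03,0,1],
    [0,0,-0.025,0,1],
  ],
)

```text
t: 22.9
position: [0.4363, 0.2731, 0.2093]
tool_rot: [[-0.966, -0.26, 0.001], [-0.26, 0.966, -0.007], [0.001, -0.007, -1.0]]
contact_force: [-0.0, 0.3, -1.3]
gripper_width: 0.0248
```

>>> step_arm(
  moves=[
    [-0.0053,-0.02,0,2.25,1],
    [-0.006,-0.0196,0,2.25,1],
    [-0.0068,-0.0194,0,2.25,1],
    [-0.0076,-0.019,0,2.25,1],
    [-0.0083,-0.0188,0,2.25,1],
  ],
)

```text
t: 23.4
position: [0.4878, 0.183, 0.2084]
tool_rot: [[-0.998, -0.065, -0.0], [-0.065, 0.998, -0.007], [0.0, -0.007, -1.0]]
contact_force: [-0.2, 0.5, -0.2]
gripper_width: 0.0251
```

>>> step_arm(
  moves=[
    [-0.009,-0.0184,0,2.25,1],
    [-0.0098,-0.018,0,2.25,1],
    [-0.0105,-0.0177,0,2.25,1],
    [-0.0112,-0.0172,0,2.25,1],
    [-0.0118,-0.0168,0,2.25,1],
  ],
)

```text
t: 23.9
position: [0.5391, 0.0942, 0.209]
tool_rot: [[-0.991, 0.132, -0.0], [0.132, 0.991, -0.007], [-0.001, -0.007, -1.0]]
contact_force: [0.2, 0.2, -0.9]
gripper_width: 0.025
```

>>> step_arm(
  moves=[
    [-0.0125,-0.0163,0,2.25,1],
    [-0.013,-0.0158,0,2.25,1],
    [-0.0137,-0.0153,0,2.25,1],
    [-0.0143,-0.0147,0,2.25,1],
    [-0.015,-0.0142,0,2.25,1],
  ],
)

```text
t: 24.4
position: [0.591, 0.0045, 0.2091]
tool_rot: [[-0.946, 0.324, -0.0], [0.324, 0.946, -0.007], [-0.002, -0.007, -1.0]]
contact_force: [-0.6, 0.2, 0.1]
gripper_width: 0.0247
```

>>> step_arm(
  moves=[
    [-0.0154,-0.0136,0,2.25,1],
    [-0.016,-0.013,0,2.25,1],
    [-0.0165,-0.0123,0,2.25,1],
    [-0.017,-0.0116,0,2.25,1],
    [-0.0174,-0.011,0,2.25,1],
  ],
)

```text
t: 24.9
position: [0.6423, -0.0847, 0.2097]
tool_rot: [[-0.865, 0.502, -0.0], [0.502, 0.865, -0.007], [-0.003, -0.006, -1.0]]
contact_force: [1.4, 0.0, -1.2]
gripper_width: 0.0256
```

>>> step_arm(
  moves=[
    [0,0,0,0,1],
    [0,0,0,0,1],
  ],
)

```text
t: 25.1
position: [0.6414, -0.0832, 0.2095]
tool_rot: [[-0.866, 0.5, -0.001], [0.5, 0.866, -0.007], [-0.003, -0.006, -1.0]]
contact_force: [-1.2, 0.6, -1.0]
gripper_width: 0.0251
```

Run:
```python
from h import *
s=get_state();print(s["position"],s["joint_positions"],s["contact_force"],s["gripper_width"]);print(s["tool_rot"])
plan([.6418,-.0842,.110],150,5,1)
```

```text
[ 0.64141275 -0.08321187  0.20947675] [ 15.6395649   44.30065114 -23.75027967  86.96003513  21.04334754
  53.23943926  45.16684879] [-1.15738879  0.64055425 -1.03476271] 0.025143529811950987
[[-8.65941495e-01  5.00144724e-01 -7.63233384e-04]
 [ 5.00138120e-01  8.65919864e-01 -6.68208560e-03]
 [-2.68111090e-03 -6.16801730e-03 -9.99977383e-01]]
[[-0.0002,-0.0001,0.0199,-0.0,1],[-0.0002,-0.0001,0.0199,-0.0,1],[-0.0002,-0.0001,0.0199,-0.0,1],[-0.0002,-0.0001,0.0199,-0.0,1],[-0.0002,-0.0001,0.0199,-0.0,1]]
```

>>> step_arm(
  moves=[
    [-0.0005,-0.0005,0.02,0,1],
    [-0.0005,0,0.02,0,1],
    [0,0,0.02,0,1],
    [0,0,0.02,0,1],
    [0,0,0.02,0,1],
  ],
)

```text
t: 25.6
position: [0.6418, -0.0828, 0.1093]
tool_rot: [[-0.868, 0.497, -0.0], [0.497, 0.867, -0.006], [-0.003, -0.005, -1.0]]
contact_force: [0.1, 0.1, -1.1]
gripper_width: 0.025
```

>>> step_arm(
  moves=[
    [0,0,0,0,1],
    [0,0,0,0,1],
  ],
)

```text
t: 25.8
position: [0.6421, -0.0835, 0.1101]
tool_rot: [[-0.867, 0.498, -0.0], [0.498, 0.867, -0.006], [-0.003, -0.006, -1.0]]
contact_force: [0.7, -0.2, -0.6]
gripper_width: 0.0252
```

Run:
```python
from h import *
s=get_state();print(s["position"],s["contact_force"],s["gripper_width"])
I=[];
for n in("scene","side"):
    im=camera(n);u=proj(camera_model(n),(.642,-.084,.06)).astype(int);print(n,u)
    I.append(cv2.resize(im[u[1]-62:u[1]+62,u[0]-40:u[0]+40],(400,620),interpolation=3)[:600])
cv2.imwrite("pics/v14.png",np.hstack(I))
```

```text
[ 0.6420851  -0.08346896  0.11012678] [ 0.68974092 -0.22746523 -0.58986658] 0.02523735521068032
scene [248 249]
side [374 229]
```

View pics/v14.png

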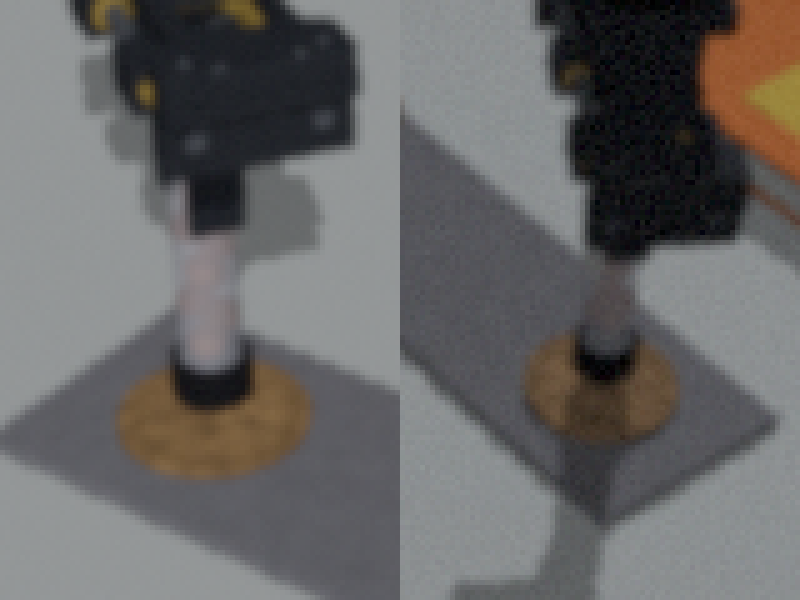

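The scene view has the cap at x=212 against the coaster's centre at 215; the side view has 607 against 602. So the tube is 1 to 3 mm too far in x. I'll shift it slightly and lower it.

>>> step_arm(
  moves=[
    [0.0005,-0.0007,0.003,0,1],
    [0.0005,-0.0007,0.003,0,1],
    [0,0,0.003,0,1],
    [0,0,0.001,0,1],
    [0,0,0,0,1],
  ],
)

```text
t: 26.4
position: [0.6406, -0.0856, 0.0996]
tool_rot: [[-0.866, 0.5, -0.0], [0.5, 0.866, -0.007], [-0.003, -0.007, -1.0]]
contact_force: [-0.1, -0.1, -0.4]
gripper_width: 0.025
```

>>> step_arm(
  moves=[
    [0,0,0.001,0,1],
    [0,0,0,0,1],
  ],
)

```text
t: 26.6
position: [0.6408, -0.0856, 0.0988]
tool_rot: [[-0.866, 0.5, 0.0], [0.5, 0.866, -0.007], [-0.004, -0.006, -1.0]]
contact_force: [0.5, 0.6, -1.2]
gripper_width: 0.0252
```

>>> step_arm(
  moves=[
    [0.0005,0.001,0.001,0,1],
    [0,0,0.0005,0,1],
    [0,0,0,0,1],
  ],
)

```text
t: 26.9
position: [0.6412, -0.0851, 0.0982]
tool_rot: [[-0.866, 0.5, 0.001], [0.5, 0.866, -0.008], [-0.005, -0.007, -1.0]]
contact_force: [-1.7, -1.0, 4.8]
gripper_width: 0.0252
```

>>> step_arm(
  moves=[
    [0,0,0,0,-1],
    [0,0,0,0,-1],
    [0,0,0,0,-1],
    [0,0,0,0,-1],
    [0,0,0,0,-1],
  ],
)

```text
t: 27.4
position: [0.6407, -0.0844, 0.0972]
tool_rot: [[-0.866, 0.5, -0.0], [0.5, 0.866, -0.007], [-0.003, -0.006, -1.0]]
contact_force: [0.1, 0.2, 0.5]
gripper_width: 0.063
```

>>> step_arm(
  moves=[
    [0,0,-0.02,0,-1],
    [0,0,-0.03,0,-1],
    [0,0,-0.035,0,-1],
    [0,0,-0.035,0,-1],
    [0,0,-0.03,0,-1],
  ],
)

```text
t: 27.9
position: [0.641, -0.0833, 0.2492]
tool_rot: [[-0.866, 0.5, 0.001], [0.5, 0.866, -0.007], [-0.005, -0.006, -1.0]]
contact_force: [0.2, -0.0, 0.3]
gripper_width: 0.0887
```

Run:
```python
from h import *
import pickle
s=get_state();print(s["position"],s["gripper_width"]);pickle.dump(s,open("s11.pkl","wb"))
cv2.imwrite("pics/w11.png",camera("wrist"))
q=plan([.434,-.0938,.17],130,10,-1)
```

```text
[ 0.64096142 -0.08328833  0.24919445] 0.08866267004067034
[[0.0176,-0.0114,0.0084,2.0,-1],[0.0172,-0.012,0.0084,2.0,-1],[0.0168,-0.0126,0.0084,2.0,-1],[0.0163,-0.0132,0.0084,2.0,-1],[0.0159,-0.0138,0.0084,2.0,-1]]
[[0.0154,-0.0143,0.0084,2.0,-1],[0.0149,-0.0148,0.0084,2.0,-1],[0.0143,-0.0153,0.0084,2.0,-1],[0.0138,-0.0158,0.0084,2.0,-1],[0.0132,-0.0163,0.0084,2.0,-1]]
```

>>> step_arm(
  moves=[
    [0.0176,-0.0114,0.008,2,-1],
    [0.0172,-0.012,0.008,2,-1],
    [0.0168,-0.0126,0.008,2,-1],
    [0.0163,-0.0132,0.008,2,-1],
    [0.016,-0.0138,0.008,2,-1],
  ],
)

```text
t: 28.45
position: [0.5349, -0.0891, 0.207]
tool_rot: [[-0.765, 0.644, 0.0], [0.644, 0.765, -0.007], [-0.005, -0.005, -1.0]]
contact_force: [-0.3, 0.7, 0.2]
gripper_width: 0.0883
```

>>> step_arm(
  moves=[
    [0.0154,-0.0143,0.008,2,-1],
    [0.015,-0.0148,0.008,2,-1],
    [0.0143,-0.0153,0.008,2,-1],
    [0.0138,-0.0158,0.008,2,-1],
    [0.0132,-0.0163,0.008,2,-1],
  ],
)

```text
t: 28.95
position: [0.4303, -0.0946, 0.1672]
tool_rot: [[-0.642, 0.767, 0.001], [0.767, 0.642, -0.007], [-0.006, -0.004, -1.0]]
contact_force: [-0.8, -0.1, -0.1]
gripper_width: 0.0882
```

>>> step_arm(
  moves=[
    [0,0,0,0,-1],
    [0,0,0,0,-1],
  ],
)

```text
t: 29.15
position: [0.432, -0.0945, 0.1676]
tool_rot: [[-0.644, 0.765, 0.001], [0.765, 0.644, -0.007], [-0.006, -0.004, -1.0]]
contact_force: [0.0, -0.3, -0.5]
gripper_width: 0.0881
```

Run:
```python
from h import *
import pickle
s=get_state();print(s["position"],s["joint_positions"]);print(s["tool_rot"]);pickle.dump(s,open("s12.pkl","wb"))
w=camera("wrist");cv2.imwrite("pics/w12.png",w)
a=cv2.imread("pics/w11.png")
f=lambda i:cv2.resize(i[60:340,180:460],(400,400),interpolation=3)
cv2.imwrite("pics/v15.png",np.hstack([f(a),f(w)]))
```

```text
[ 0.43195338 -0.09447135  0.1675888 ] [ 15.50937223  34.14098806 -14.61549618 124.41220295  21.68968684
  23.73182681  23.42129524]
[[-0.64390645  0.76510322  0.00124502]
 [ 0.76507767  0.6438968  -0.0072846 ]
 [-0.00637513 -0.00373806 -0.99997269]]
```

View pics/v15.png

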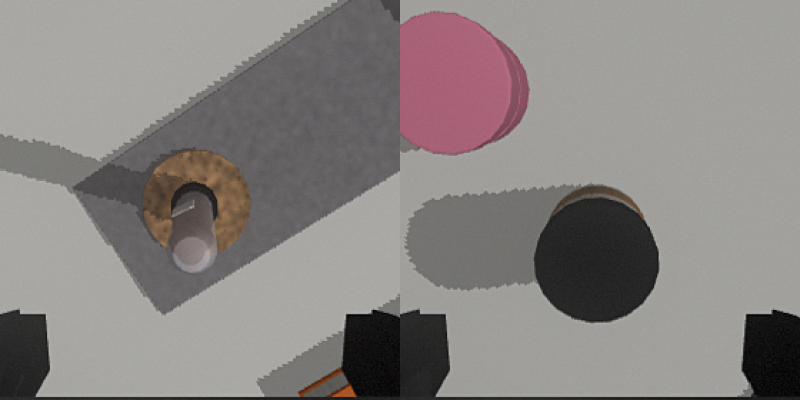

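On the left, the tube stands on the coaster, with the cap at about (194,203) and the coaster at (197,204). On the right, the black-lidded jar is at (597,259) and the pink one is clear of the jaws.

Run:
```python
from h import *
import pickle;np.set_printoptions(precision=4,suppress=True)
f=lambda x,y:(180+x*.7,60+y*.7)
s=pickle.load(open("s11.pkl","rb"));m=wristm(s)
print("coaster",onz(m,f(197,203.5),.011),"cap",onz(m,f(194,203.5),.025),"dome",onz(m,f(194,250),.143))
s=pickle.load(open("s12.pkl","rb"));m=wristm(s)
p=onz(m,f(196.5,259),.072);print("jar",p,np.linalg.norm(onz(m,f(134.5,259),.072)-onz(m,f(259,259),.072)))
plan([p[0],p[1],.014],130,10,-1)
```

```text
coaster [ 0.6415 -0.0837  0.011 ] cap [ 0.6383 -0.0843  0.025 ] dome [ 0.6406 -0.0845  0.143 ]
jar [ 0.4334 -0.0958  0.072 ] 0.05856889621433464
[[-0.0001,-0.0001,0.0154,0.01,-1],[-0.0001,-0.0001,0.0154,0.01,-1],[-0.0001,-0.0001,0.0154,0.01,-1],[-0.0001,-0.0001,0.0154,0.01,-1],[-0.0001,-0.0001,0.0154,0.01,-1]]
[[-0.0001,-0.0001,0.0154,0.01,-1],[-0.0001,-0.0001,0.0154,0.01,-1],[-0.0001,-0.0001,0.0154,0.01,-1],[-0.0001,-0.0001,0.0154,0.01,-1],[-0.0001,-0.0001,0.0154,0.01,-1]]
```

>>> step_arm(
  moves=[
    [-0.0007,-0.0003,0.015,0,-1],
    [0,0,0.015,0,-1],
    [0,0,0.015,0,-1],
    [0,0,0.015,0,-1],
    [0,0,0.015,0,-1],
  ],
)

```text
t: 29.7
position: [0.4336, -0.0957, 0.092]
tool_rot: [[-0.644, 0.765, 0.003], [0.765, 0.644, -0.007], [-0.008, -0.002, -1.0]]
contact_force: [0.3, 0.1, 0.4]
gripper_width: 0.0879
```

Run:
```python
from h import *
s=get_state();print(s["position"],s["joint_positions"],s["contact_force"])
plan([.4334,-.095,.016],130,6,-1)
```

```text
[ 0.43363203 -0.09573349  0.09195152] [ 10.16452747  42.99813568  -6.34215384 127.5062848   26.65404107
  10.53932268  19.34289668] [0.34419202 0.10019599 0.43520883]
[[0.0001,0.0,0.0127,0.01,-1],[0.0001,0.0,0.0127,0.01,-1],[0.0001,0.0,0.0127,0.01,-1],[0.0001,0.0,0.0127,0.01,-1],[0.0001,0.0,0.0127,0.01,-1]]
[[0.0001,0.0,0.0127,0.01,-1]]
```

>>> step_arm(
  moves=[
    [0,0,0.01,0,-1],
    [0,0,0.01,0,-1],
    [0,0,0.01,0,-1],
    [0,0,0,0,-1],
  ],
)

```text
t: 30.1
position: [0.4328, -0.0958, 0.0615]
tool_rot: [[-0.644, 0.765, 0.001], [0.765, 0.644, -0.007], [-0.006, -0.004, -1.0]]
contact_force: [-0.3, 0.3, 1.0]
gripper_width: 0.0882
```

Run:
```python
from h import *
s=get_state();print(s["position"],s["joint_positions"],s["contact_force"]);print(s["tool_rot"])
plan([.4334,-.095,.016],130,5,-1)
```

```text
[ 0.43279884 -0.09578298  0.06148129] [  8.01660158  46.90167193  -2.90822426 128.26470554  27.88696507
   5.40011034  18.34610179] [-0.27177771  0.27413878  1.02697021]
[[-6.44059131e-01  7.64975175e-01  9.03530523e-04]
 [ 7.64952007e-01  6.44048024e-01 -7.11128280e-03]
 [-6.02187186e-03 -3.88892914e-03 -9.99974306e-01]]
[[0.0,0.0002,0.0091,0.02,-1],[0.0,0.0002,0.0091,0.02,-1],[0.0,0.0002,0.0091,0.02,-1],[0.0,0.0002,0.0091,0.02,-1],[0.0,0.0002,0.0091,0.02,-1]]
```

>>> step_arm(
  moves=[
    [0,0.0005,0.008,0,-1],
    [0,0,0.008,0,-1],
    [0,0,0.008,0,-1],
    [0,0,0,0,-1],
  ],
)

```text
t: 30.5
position: [0.4331, -0.0962, 0.0387]
tool_rot: [[-0.644, 0.765, -0.003], [0.765, 0.644, -0.007], [-0.003, -0.006, -1.0]]
contact_force: [0.9, 0.5, 0.6]
gripper_width: 0.0881
```

Run:
```python
from h import *
s=get_state();print(s["position"],s["joint_positions"],s["contact_force"]);print(s["tool_rot"])
plan([.4334,-.095,.016],130,3,-1)
```

```text
[ 0.4330808  -0.09615121  0.03872996] [  7.19470366  49.88978868  -1.49396068 128.31744492  38.77603895
   2.45246677   7.5678902 ] [0.9117939  0.53262838 0.635661  ]
[[-0.64397843  0.76503905 -0.00265325]
 [ 0.76503632  0.64395319 -0.00661198]
 [-0.00334985 -0.0062878  -0.99997462]]
[[0.0002,0.0003,0.0076,0.03,-1],[0.0002,0.0003,0.0076,0.03,-1],[0.0002,0.0003,0.0076,0.03,-1]]
```

>>> step_arm(
  moves=[
    [0,0,0,0,1],
    [0,0,0,0,1],
    [0,0,0,0,1],
    [0,0,0,0,1],
    [0,0,0,0,1],
  ],
)

```text
t: 31.0
position: [0.4332, -0.0961, 0.0397]
tool_rot: [[-0.643, 0.766, -0.001], [0.766, 0.643, -0.007], [-0.004, -0.005, -1.0]]
contact_force: [0.4, 0.6, 2.0]
gripper_width: 0.0583
```

>>> step_arm(
  moves=[
    [0,0,0,0,1],
    [0,0,0,0,1],
    [0,0,-0.003,0,1],
    [0,0,-0.005,0,1],
    [0,0,-0.01,0,1],
  ],
)

```text
t: 31.5
position: [0.4322, -0.0962, 0.0574]
tool_rot: [[-0.643, 0.766, -0.004], [0.766, 0.643, -0.007], [-0.003, -0.008, -1.0]]
contact_force: [0.2, 0.9, -1.6]
gripper_width: 0.0581
```

>>> step_arm(
  moves=[
    [0,0,-0.02,0,1],
    [0,0,-0.025,0,1],
    [0,0,-0.025,0,1],
    [0,0,-0.02,0,1],
    [0,0,0,0,1],
  ],
)

```text
t: 32.0
position: [0.4339, -0.096, 0.1495]
tool_rot: [[-0.642, 0.766, 0.002], [0.766, 0.642, -0.007], [-0.007, -0.003, -1.0]]
contact_force: [0.8, 0.0, -2.3]
gripper_width: 0.0581
```

Run:
```python
from h import *
s=get_state();print(s["position"],s["joint_positions"],s["contact_force"],s["gripper_width"]);print(s["tool_rot"])
w=camera("wrist");cv2.imwrite("pics/w13.png",w)
q=plan([.6345,.055,.15],93,15,1)
```

```text
[ 0.43394973 -0.09600886  0.14945596] [ 18.63095137  36.74981536 -19.42974712 124.82103168  31.74168185
  23.06545644  13.19028751] [ 0.77682392  0.01502654 -2.27642336] 0.058103088874188816
[[-0.64230611  0.76644641  0.00166404]
 [ 0.76641909  0.64229911 -0.00732277]
 [-0.00668133 -0.00342811 -0.9999718 ]]
[[-0.0009,0.0167,-0.0001,2.46,1],[-0.0002,0.0168,-0.0001,2.46,1],[0.0005,0.0168,-0.0001,2.46,1],[0.0013,0.0167,-0.0001,2.46,1],[0.002,0.0166,-0.0001,2.46,1]]
[[0.0027,0.0165,-0.0001,2.46,1],[0.0034,0.0164,-0.0001,2.46,1],[0.0041,0.0163,-0.0001,2.46,1],[0.0048,0.0161,-0.0001,2.46,1],[0.0055,0.0158,-0.0001,2.46,1]]
[[0.0062,0.0156,-0.0001,2.46,1],[0.0068,0.0153,-0.0001,2.46,1],[0.0075,0.015,-0.0001,2.46,1],[0.0081,0.0147,-0.0001,2.46,1],[0.0087,0.0143,-0.0001,2.46,1]]
```

>>> step_arm(
  moves=[
    [-0.001,0.0167,0,2.46,1],
    [0,0.0168,0,2.46,1],
    [0.0005,0.0168,0,2.46,1],
    [0.0013,0.0167,0,2.46,1],
    [0.002,0.0166,0,2.46,1],
  ],
)

```text
t: 32.55
position: [0.4994, -0.0449, 0.1454]
tool_rot: [[-0.464, 0.886, -0.005], [0.886, 0.464, -0.008], [-0.004, -0.008, -1.0]]
contact_force: [-0.8, 0.2, -1.8]
gripper_width: 0.0581
```

>>> step_arm(
  moves=[
    [0.0027,0.0165,0,2.46,1],
    [0.0034,0.0164,0,2.46,1],
    [0.004,0.0163,0,2.46,1],
    [0.0048,0.016,0,2.46,1],
    [0.0055,0.0158,0,2.46,1],
  ],
)

```text
t: 33.05
position: [0.5662, 0.0053, 0.1445]
tool_rot: [[-0.265, 0.964, -0.006], [0.964, 0.265, -0.008], [-0.007, -0.008, -1.0]]
contact_force: [-0.1, 0.6, -1.1]
gripper_width: 0.0585
```

>>> step_arm(
  moves=[
    [0.006,0.0156,0,2.46,1],
    [0.0068,0.0153,0,2.46,1],
    [0.0075,0.015,0,2.46,1],
    [0.008,0.0147,0,2.46,1],
    [0.0087,0.0143,0,2.46,1],
  ],
)

```text
t: 33.55
position: [0.6332, 0.0553, 0.1436]
tool_rot: [[-0.053, 0.999, -0.006], [0.999, 0.053, -0.009], [-0.009, -0.006, -1.0]]
contact_force: [0.4, 0.1, -1.5]
gripper_width: 0.058
```

>>> step_arm(
  moves=[
    [0,0,0,0,1],
    [0,0,0,0,1],
  ],
)

```text
t: 33.75
position: [0.6324, 0.0549, 0.1443]
tool_rot: [[-0.056, 0.998, -0.006], [0.998, 0.056, -0.009], [-0.008, -0.006, -1.0]]
contact_force: [0.3, -0.1, -2.1]
gripper_width: 0.0584
```

Run:
```python
from h import *
s=get_state();print(s["position"],s["joint_positions"],s["contact_force"],s["gripper_width"]);print(s["tool_rot"])
q=plan([.6347,.0546,.055],93,8,1)
```

```text
[0.63244979 0.05487235 0.14428036] [ -3.11465623  47.07707137 -11.49530209  92.2215525   13.13187213
  42.44973838 -17.61177514] [ 0.29486826 -0.06507333 -2.1292151 ] 0.058383761065372165
[[-0.05614234  0.9984072  -0.00557622]
 [ 0.99838748  0.05609252 -0.00872231]
 [-0.00839563 -0.00605692 -0.99994641]]
[[-0.0,0.0003,0.0112,0.03,1],[-0.0,0.0003,0.0112,0.03,1],[-0.0,0.0003,0.0112,0.03,1],[-0.0,0.0003,0.0112,0.03,1],[-0.0,0.0003,0.0112,0.03,1]]
[[-0.0,0.0003,0.0112,0.03,1],[-0.0,0.0003,0.0112,0.03,1],[-0.0,0.0003,0.0112,0.03,1]]
```

Contact is expected at about TCP z 0.045 (board top 0.006 + 0.039).

>>> step_arm(
  moves=[
    [0,0.0003,0.018,0,1],
    [0,0.0003,0.018,0,1],
    [0,0.0003,0.018,0,1],
    [0,0.0003,0.018,0,1],
    [0,0,0.018,0,1],
  ],
)

```text
t: 34.25
position: [0.6334, 0.0532, 0.0547]
tool_rot: [[-0.054, 0.999, -0.004], [0.998, 0.054, -0.008], [-0.008, -0.005, -1.0]]
contact_force: [0.6, -0.6, -1.1]
gripper_width: 0.0584
```

>>> step_arm(
  moves=[
    [0,0,0,0,1],
    [0,0,0,0,1],
  ],
)

```text
t: 34.45
position: [0.634, 0.0539, 0.0558]
tool_rot: [[-0.054, 0.999, -0.004], [0.998, 0.054, -0.008], [-0.008, -0.004, -1.0]]
contact_force: [-0.1, -0.8, -1.7]
gripper_width: 0.0584
```

>>> step_arm(
  moves=[
    [0.0007,0.0005,0.004,0,1],
    [0,0,0.003,0,1],
    [0,0,0.002,0,1],
    [0,0,0,0,1],
  ],
)

```text
t: 34.85
position: [0.6353, 0.0554, 0.047]
tool_rot: [[-0.055, 0.999, -0.002], [0.998, 0.055, -0.007], [-0.007, -0.003, -1.0]]
contact_force: [-0.9, 0.6, -2.0]
gripper_width: 0.0581
```

>>> step_arm(
  moves=[
    [0,0,0.001,0,1],
    [0,0,0,0,1],
  ],
)

```text
t: 35.05
position: [0.6354, 0.0555, 0.046]
tool_rot: [[-0.055, 0.999, -0.002], [0.998, 0.055, -0.007], [-0.007, -0.003, -1.0]]
contact_force: [-0.4, 0.4, -1.9]
gripper_width: 0.0582
```

>>> step_arm(
  moves=[
    [-0.0006,-0.0006,0.0008,0,1],
    [0,0,0.0007,0,1],
    [0,0,0,0,1],
  ],
)

```text
t: 35.35
position: [0.6355, 0.0554, 0.0458]
tool_rot: [[-0.055, 0.999, -0.0], [0.998, 0.055, -0.006], [-0.006, -0.001, -1.0]]
contact_force: [-0.8, 1.6, 7.2]
gripper_width: 0.0582
```

>>> step_arm(
  moves=[
    [0,0,0,0,-1],
    [0,0,0,0,-1],
    [0,0,0,0,-1],
    [0,0,0,0,-1],
    [0,0,-0.01,0,-1],
  ],
)

```text
t: 35.85
position: [0.6336, 0.0546, 0.0535]
tool_rot: [[-0.055, 0.998, -0.005], [0.998, 0.055, -0.008], [-0.007, -0.006, -1.0]]
contact_force: [-0.6, -0.8, 0.9]
gripper_width: 0.0882
```

>>> step_arm(
  moves=[
    [0,0,-0.03,0,-1],
    [0,0,-0.04,0,-1],
    [0,0,-0.045,0,-1],
    [0,0,-0.045,0,-1],
    [0,0,-0.045,0,-1],
  ],
)

```text
t: 36.35
position: [0.6349, 0.0562, 0.2621]
tool_rot: [[-0.055, 0.999, -0.002], [0.998, 0.055, -0.007], [-0.007, -0.002, -1.0]]
contact_force: [0.7, -0.3, 0.2]
gripper_width: 0.0881
```

>>> step_arm(
  moves=[
    [0,0.025,0,0,-1],
    [0,0.025,0,0,-1],
    [0,0.015,0,0,-1],
    [0,0,0,0,-1],
    [0,0,0,0,-1],
  ],
)

```text
t: 36.85
position: [0.6995, 0.0599, 0.2593]
tool_rot: [[-0.055, 0.998, -0.003], [0.998, 0.055, -0.007], [-0.007, -0.004, -1.0]]
contact_force: [-0.9, 0.4, 0.1]
gripper_width: 0.0884
```

Run:
```python
from h import *
import pickle
s=get_state();print(s["t"],s["position"]);pickle.dump(s,open("s14.pkl","wb"))
w=camera("wrist");cv2.imwrite("pics/w14.png",w)
S,D=camera("scene"),camera("side");cv2.imwrite("pics/scene14.png",S);cv2.imwrite("pics/side14.png",D)
r=lambda i,sz:cv2.resize(i,sz,interpolation=3)
cv2.imwrite("pics/v16.png",np.hstack([r(w[0:340,60:500],(440,340)),np.vstack([r(S[180:350,190:460],(270,170)),r(D[140:310,220:490],(270,170))])]) )
```

```text
36.85 [0.69945957 0.05986396 0.25934357]
```

View pics/v16.png

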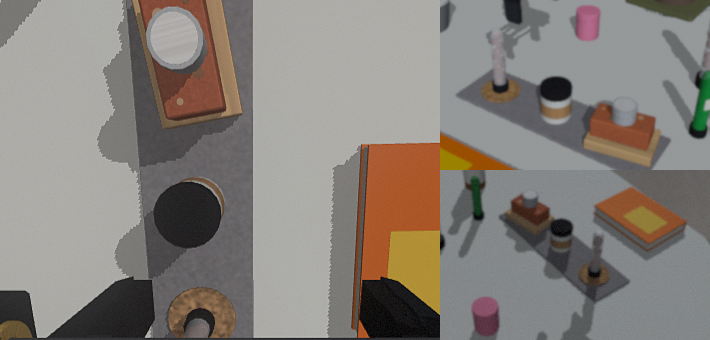

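The last view shows everything standing: tin on brick on plinth, jar lid at wrist px (248,214) midway, and the tube upright on the coaster. One numeric check before I hand in.

Run:
```python
from h import *
import pickle;np.set_printoptions(precision=4,suppress=True)
s=pickle.load(open("s14.pkl","rb"));m=wristm(s)
print("jar",onz(m,(248,214.5),.072),"tin",onz(m,(235.5,39),.094),"coaster",onz(m,(261.5,321),.011))
print("gripper",get_state()["gripper_width"]);finish_job()
```

```text
jar [0.6366 0.0533 0.072 ] tin [0.6305 0.1928 0.094 ] coaster [ 0.6421 -0.0867  0.011 ]
gripper 0.08800589803448096
the job is handed in; nothing more can be done
```

The exhibit is set out as asked and handed in at about 37 s of the 112 s allowed. Nothing tipped over, and the gripper is open and clear of everything. I didn't touch the bottle, the tub or the look-alikes.

The order was brick on plinth, tin on brick, tube on coaster, then jar midway. These are the camera checks:

| Item | Result |
|---|---|
| Brick | about 1.3 mm from the plinth's centre along its length, and parallel to it within about 0.5° |
| Tin | about 1.5 mm from the brick's centre |
| Tube | upright, within 1–3 mm of the coaster's centre |
| Jar | about 2–3 mm from the midpoint in the last picture, and about 1 mm by the arm's pose when I let go |

- **Jar and tin readings:** The last picture put the tin and coaster 2–3 mm off their earlier readings too. The jar error is therefore probably mostly in the measurement.
- **Tube reading:** Readings of its cap and dome differ by 2–3 mm.
- **Joint 6:** It came close to its lower limit of 2.42° (lowest reading 2.45°) at the low, near-base pick-ups of brick and jar. I therefore gripped the jar higher than planned, near its lid.

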